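Put the hand tools back in the bench rack and fold its keeper flap down

ROBOT

A 7-joint arm with a two-finger parallel gripper is mounted at the origin on the work surface; the furniture and walls round the work are solid. World frame = base frame: x ahead of the robot, y to its left, z up, the work surface at z = 0. Lengths are in m, angles in rad, forces in N, time in s.
With the tool pointing down it reaches from about 0.4 to 0.875 m from the base axis. Payload 19.3 kg.
Tool frame: the origin (TCP) lies at the very end of the fingers, on their centre line; the grasp point (between the pads) lies 19 mm behind it; z points along the fingers, y is the line along which they close (so a half turn about z gives the same grasp; the last joint's range is limited). The gripper opens to 85 mm and grips with 20 to 120 N. Pads are 22 mm wide; open, the fingers measure 114 mm over their backs; the gripper's body (76 mm by 85 mm) begins 54 mm behind the grasp point. The pads swing forward as they close: fully open they stand 13 mm farther back than shut.
Start: joints at [1.11, 0.521, -0.036, 1.599, 0.021, 1.021, -0.113], TCP at [0.238, -0.578, 0.231] pointing down, gripper open.
Joint ranges: [-2.91, 2.91], [-0.3, 2.13], [-1.5, 1.42], [0.17, 2.43], [-1.26, 4.41], [0.16, 1.93], [-2.52, 2.52]. Speed limits (rad/s): [1.89, 1.89, 2.39, 2.39, 3.01, 3.01, 3.01].

INTERFACE

Orientations are given as [roll, pitch, yaw] about the fixed x, y, z axes, in that order (R = Rz(yaw) Ry(pitch) Rx(roll)).
In Python, from workcell import monitor, optics, job_done gives the robot as it stands.
- The arm moves only by the shell command python3 -m handwheel 'ROWS' [FORCE]. ROWS is JSON, a list of rows, each an object of numbers: "dx", "dy", "dz": the shift along the tool's x, y, z in cm; "wx", "wy", "wz": the turn, a rotation vector about the tool's x, y, z in rad; "claw": the opening in per cent of the stroke, from 0 (shut) to 100 (fully open). A call has 1 to 8 rows; each row shifts and turns the commanded pose from where the row before left it, along the tool's axes as they then stand; what a row does not reach is not made up. A row lasts 1/8 s, in which the tool goes at most 62.5 mm and 10.7 degrees, less where a joint would pass 70% of its speed; a pose out of reach is approached as far as the arm can. A call with a gripper value outside its range is refused whole. The fingers move at their own pace and stop on an object; FORCE is the grip in N (left out, the last holds). Time passes only in rows, so rows that do not move let the fingers close. It gives the time, the measured TCP pose, the force, the opening and the grip force at its end, in the units of the state.
- monitor.observe(): the state, without advancing time (a new reading comes with each control period).
- optics.grab_frame(name): name is "scene" or "side" or "wrist"; returns a dict with "frame" (420x560x3 uint8, blue, green, red), "fovy" (degrees; the focal length in pixels is half the picture's height over the tangent of half this angle, whatever the lens; pixels are square), "cx", "cy" (the principal point, pixels), "R" (3x3) and "t" (3): a world point X has camera coordinates R X + t. Camera axes: x right, y down, z forward; pixel columns grow to the right and rows downward; lengths in m; the calibration is good to about 2 mm. The wrist camera is an equidistant fisheye: a pixel r from the principal point sees the ray r / f radians off the axis. A picture is of the moment at which its call begins. There is no depth.
- job_done(): hands the job in; it is judged then, once.
Trained networks look in the newest picture that a camera, given by its name, has taken for a name from the list of things; names that differ only in an ending like _2 or _b are one class to them, and where a whole thing is asked for, a point or a joint stands for the part that bears it (a point fixed in the world has none). Each returns a list of dicts, best first, with "p" (0 to 1); they miss things now and then, are a little off and sometimes report something else, mostly with a low value. They report only what shows in the picture. A call takes as long as a camera call.
- optics.masks_of(name, camera): "region" (420x560 bool, what is visible of it) and "rect" ([left, top, width, height] in pixels, round what is visible of it).
The state is a dict: "clock": time; "qpos": joint angles; "qd": joint speeds; "joint_efforts": joint torques, N m; "position": TCP position; "tool_rot": TCP orientation; "force": force on the tool from outside, world axes, zero at the start; "moment": the same for the moment, N m; "grip_width": finger opening in m; "finger_force": force on a finger pad.
Only numpy, scipy, OpenCV 4.12 (cv2) and the standard library are available. Lean on these libraries where they do the work, as an engineer would, in place of code of your own. Each camera call takes 0.05 s, during which the arm holds its last target. There are 200 camera calls.

TASK

Put the loose screwdrivers and cold chisels lying on the wooden board back in the blue rack: fold the rack's yellow keeper flap up and back as far as it goes, lay each tool down in a cradle of its own kind (orange notches for screwdrivers, grey for chisels; screwdrivers with the handle towards the open front of the rack and the blade under where the flap comes down, chisels either way round) so that it rests at the bottom of both notches, and then fold the flap fully down again. Tools that are not there today leave their cradles empty; do not disturb the other things on the bench.

Things in the scene. Friction and masses are not known exactly. Their poses are not given: they have to be found in the camera images.
- rack: Blue fixed tool rack on a wooden board (top z = 84 mm, edging 6 mm higher). Origin on the board midway between its ribs; x from open front to hinge. Base x -85..163, y +-105, top z 10 mm. Two black ribs along y, 12 mm thick, x -42 (front) and 46 (rear), tops z 48; notches at y -72, -24, 24, 72. Between the ribs only the base, fingers can straddle a tool. Cheeks y +-102, x 65..158, and back plate x 160: up to z 78.
- flap (a joint): Angle of the yellow keeper flap in rad: 0 = fully down (level, over the rear of the rack), grows as its front edge swings up and back; stop at 1.65, just past upright. Stiff hinge: it stays where it is left; about 5 N at the bar moves it.
- flap_hinge (a point): Middle of the flap's hinge axis, which runs along the rack's y at rack x 152, z 84 mm. The flap panel is 206 mm wide, 4 mm thick and reaches from 4 to 102 mm from this axis. Does not turn with the flap.
- flap_bar (a point): Middle of the round steel pull bar on the flap's front edge: diameter 10, length 94 mm, parallel to the hinge, 135 mm out from the axis and 4 mm above it when down (rack x 17, z 88). A 28 mm gap lies between bar and panel, with thin rods only at the bar's ends (+-47 mm): the bar can be pinched from above at any flap angle and turns in the fingers. Axes turn with the flap.
- driver_cradle_a (a point): Where the mid point of a seated screwdriver is: rack x 0, y -72, z 43.5 mm. Axes as the rack's. Orange notch floors. Front rib notch 34 mm wide, floor z 30, for the handle; rear rib notch 13 mm wide, floor z 40.5, for the shaft. The tool lies along rack x, handle to -x. Either screwdriver may go in either screwdriver cradle.
- driver_cradle_b (a point): Where the mid point of a seated screwdriver is: rack x 0, y +24, z 43.5 mm. Axes as the rack's. Orange notch floors. Front rib notch 34 mm wide, floor z 30, for the handle; rear rib notch 13 mm wide, floor z 40.5, for the shaft. The tool lies along rack x, handle to -x. Either screwdriver may go in either screwdriver cradle.
- chisel_cradle_a (a point): Where the mid point of a seated chisel is: rack x 0, y -24, z 38.5 mm. Axes as the rack's. Grey notch floors. Notches 23 mm wide, floor z 30, in both ribs. The tool lies along rack x, either way round. Either chisel may go in either chisel cradle.
- chisel_cradle_b (a point): Where the mid point of a seated chisel is: rack x 0, y +72, z 38.5 mm. Axes as the rack's. Grey notch floors. Notches 23 mm wide, floor z 30, in both ribs. The tool lies along rack x, either way round. Either chisel may go in either chisel cradle.
- driver_a_mid (a point): Screwdriver, orange handle, 216 mm long, lying; may be absent. Point on its axis in the handle, a good place to grip; own y points from blade to handle end. Handle (28 x 27 mm, square-ish, may lie on any side) from -30 to +66 mm along y, then thin shaft (6.4 mm) to -150 mm. Point 13.5 mm above the board when lying. 110 g.
- driver_b_mid (a point): Screwdriver, orange handle, 216 mm long, lying; may be absent. Point on its axis in the handle, a good place to grip; own y points from blade to handle end. Handle (28 x 27 mm, square-ish, may lie on any side) from -30 to +66 mm along y, then thin shaft (6.4 mm) to -150 mm. Point 13.5 mm above the board when lying. 110 g.
- chisel_a_mid (a point): Cold chisel, dark round shank, bright flat blade, 165 mm long, lying; may be absent. Point on its axis at the middle of the shank, where to grip; own y points from blade to head. Shank (diameter 17 mm) from -60 to +60 mm along y; blade (22 x 10 mm) from -60 to -104 mm. Point 8.5 mm above the board when lying. 300 g; can roll.
- chisel_b_mid (a point): Cold chisel, dark round shank, bright flat blade, 165 mm long, lying; may be absent. Point on its axis at the middle of the shank, where to grip; own y points from blade to head. Shank (diameter 17 mm) from -60 to +60 mm along y; blade (22 x 10 mm) from -60 to -104 mm. Point 8.5 mm above the board when lying. 300 g; can roll.
- nut_small: Small rusty hexagon nut, 35 x 30 x 16 mm; bystander, leave alone. Origin at the centre of its underside.
- nut_big: Large pale hexagon nut, 42 x 36 x 18 mm; bystander, leave alone. Origin at the centre of its underside.
- bottle: Dark blue bottle with white cap, 65 mm across, 160 mm high; bystander, leave alone. Origin at the centre of its underside.

How it is judged:
By the outcome, as a careful person would: the job done as asked, in the order asked, and still so for the second after the job is handed in, with the robot touching nothing.
Of driver_a, driver_b, chisel_a, chisel_b only 3 to 4 are there at a start; the rules pass over those that are not, and their reading is None.
At some moment in a run one of driver_a, driver_b may be knocked a few centimetres aside while the robot is not near it.
Once in a run the grip may slacken for a moment while it holds something.
It also fails if it takes over 210 s, if anything falls off the work surface, if the arm or the gripper's body presses on something with over 40 N, if the wrist force passes 120 N, or if a joint passes its speed limit or range.

## Working session

There is one attempt and no reset: what is moved stays moved. The work goes in short steps, Python scripts to look and compute and a shell command to move; the robot and the scene stay as the last step left them, time stands still between calls to the robot, and variables do not carry over. Pictures are saved under pics/ and viewed, at most 14 in all, crops included, and the job is handed in when it is done.

```bash
mkdir -p pics; ls; python3 - <<'E'
from workcell import monitor, optics
import cv2, numpy as np
s=monitor.observe(); print({k:np.round(v,3).tolist() for k,v in s.items()})
for n in ("scene","side"):
    f=optics.grab_frame(n); cv2.imwrite(f"pics/{n}0.png",f["frame"]); print(n,f["fovy"],f["cx"],f["cy"],np.round(f["R"],3).tolist(),np.round(f["t"],3).tolist())
    for k in ("rack","flap","driver_a_mid","chisel_a_mid","nut_small","nut_big","bottle"):
        print(k,[(round(m["p"],2),m["rect"]) for m in optics.masks_of(k,n)])
E
```

```text
pics
{'clock': 0.0, 'qpos': [1.11, 0.522, -0.036, 1.6, 0.021, 1.021, -0.113], 'qd': [0.001, -0.002, -0.001, -0.0, 0.0, 0.0, 0.0], 'joint_efforts': [0.002, -92.711, 1.981, -36.992, 0.018, 0.008, 0.0], 'position': [0.238, -0.578, 0.231], 'tool_rot': [-3.14, 0.0, 0.391], 'force': [-0.023, 0.474, -0.127], 'moment': [0.017, -0.038, -0.011], 'finger_force': 0.0, 'grip_width': 0.085}
scene 52.31878269202046 281.6080927142246 210.14628210462166 [[-0.84, -0.543, -0.014], [-0.298, 0.482, -0.824], [0.454, -0.688, -0.566]] [0.392, 0.317, 1.141]
rack [(0.79, [280.2, 172.2, 83.5, 73.5])]
flap [(0.66, [300.2, 170.3, 63.5, 19.7])]
driver_a_mid [(0.94, [212.0, 282.9, 58.1, 40.3]), (0.31, [229.1, 259.6, 41.9, 34.9])]
chisel_a_mid [(0.84, [230.0, 261.6, 39.9, 31.9])]
nut_small [(0.61, [225.9, 282.9, 44.8, 29.2])]
nut_big []
bottle [(0.64, [307.7, 142.0, 18.8, 32.4])]
side 47.81720276245092 275.1033224928464 211.58613162208573 [[0.926, -0.378, 0.003], [-0.179, -0.447, -0.876], [0.333, 0.811, -0.481]] [-0.469, 0.19, 1.207]
rack [(0.62, [279.0, 218.4, 75.9, 85.7])]
flap [(0.63, [283.1, 217.5, 75.9, 58.2])]
driver_a_mid []
chisel_a_mid []
nut_small [(0.32, [357.0, 235.2, 40.8, 75.2])]
nut_big [(0.83, [311.8, 312.5, 21.0, 18.0])]
bottle [(0.55, [354.0, 236.9, 42.8, 69.8])]
```

```bash
python3 - <<'E'
import cv2, numpy as np
a=cv2.imread("pics/scene0.png")[130:350,150:420]; b=cv2.imread("pics/side0.png")[170:390,200:470]
cv2.imwrite("pics/crop0.png",np.hstack([cv2.resize(x,(400,326),interpolation=3) for x in (a,b)]))
E
```

```text
(no output)
```

View pics/crop0.png

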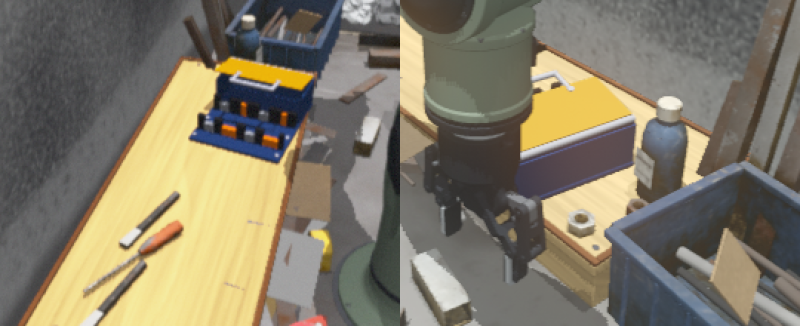

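View pics/side0.png

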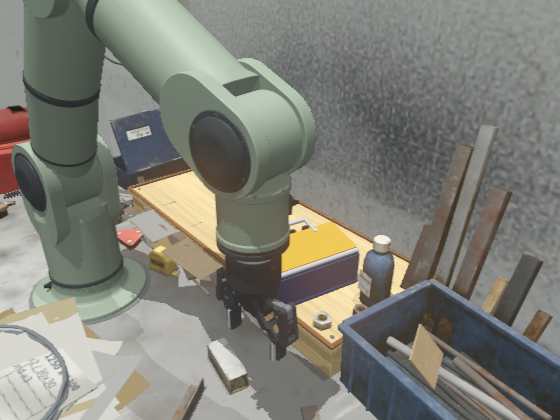

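The left crop shows the rack at crop px (250,110), with a chisel, a driver and another chisel below it on the board. The right crop shows the back of the rack, with the bottle and nuts behind it. I'll zoom in on the scene picture.

```bash
cat > h.py <<'E'
import numpy as np, cv2
from workcell import monitor, optics
from scipy.spatial.transform import Rotation as Ro
def cam(f):
    R=np.array(f["R"]);t=np.array(f["t"]); return R,t,210/np.tan(np.radians(f["fovy"])/2),f["cx"],f["cy"]
def proj(f,X,fish=False):
    R,t,F,cx,cy=cam(f); c=np.atleast_2d(X)@R.T+t
    if fish:
        r=np.hypot(c[:,0],c[:,1])+1e-12; th=np.arctan2(r,c[:,2]); return np.c_[cx+F*th*c[:,0]/r,cy+F*th*c[:,1]/r]
    return np.c_[cx+F*c[:,0]/c[:,2],cy+F*c[:,1]/c[:,2]]
def ray(f,uv,fish=False):
    R,t,F,cx,cy=cam(f); d=(np.atleast_2d(uv)-[cx,cy])/F
    if fish:
        th=np.hypot(d[:,0],d[:,1])+1e-12; v=np.c_[d*(np.sin(th)/th)[:,None],np.cos(th)]
    else: v=np.c_[d,np.ones(len(d))]
    return -R.T@t, v@R
def onz(f,uv,z,fish=False):
    o,v=ray(f,uv,fish); return o+v*((z-o[2])/v[:,2])[:,None]
E
python3 - <<'E'
from h import *
f=optics.grab_frame("scene"); im=f["frame"]
a=im[160:250,265:375]; b=im[240:400,160:290]
cv2.imwrite("pics/zoom1.png",np.hstack([cv2.resize(a,(550,450),interpolation=3)]))
cv2.imwrite("pics/zoom2.png",cv2.resize(im[230:410,150:330],(600,600),interpolation=3))
print(-np.array(f["R"]).T@f["t"])
print(onz(f,[[196,314],[258,284],[270,250],[230,285],[280,330],[200,360]],.0975).round(3))
E
```

```text
[-0.09433716  0.84483364  0.91256011]
[[0.492 0.352 0.098]
 [0.422 0.183 0.098]
 [0.475 0.048 0.098]
 [0.484 0.226 0.098]
 [0.288 0.282 0.098]
 [0.393 0.448 0.098]]
```

View pics/zoom1.png

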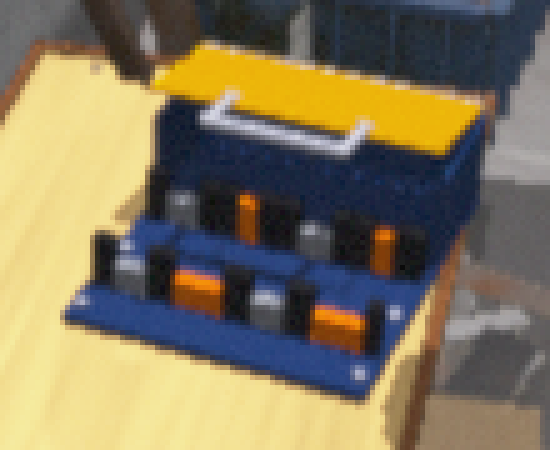

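View pics/zoom2.png

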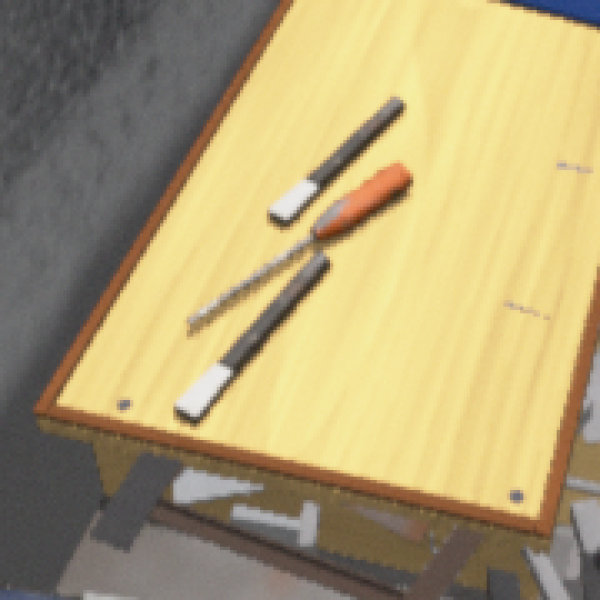

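Zoom1 shows the rack: base front corners at (65,308) and (368,385), bar ends at (205,118) and (352,148), flap back corners at (197,45) and (490,97). Zoom2 shows the tools (head/blade tip):
- Chisel 1: (397,102)/(280,217)
- Driver: (405,175)/(190,325)
- Chisel 2: (322,258)/(188,415)

No second driver is visible.

```bash
python3 - <<'E'
from h import *
from scipy.optimize import least_squares
f=optics.grab_frame("scene")
P=np.array([[-85,105,10,65,306],[-85,-105,10,368,383],[17,47,88,205,118],[17,-47,88,352,148],[148,103,86,197,45],[148,-103,86,490,97],[50,103,86,155,88],[50,-103,86,468,150],
[-42,24,30,200,275],[-42,-72,30,340,312],[-42,72,30,130,262],[-42,-24,30,267,295]],float)
uv=P[:,3:]/5+[265,160]-.4
def W(p): c,s=np.cos(p[2]),np.sin(p[2]); return np.c_[p[0]+(c*P[:,0]-s*P[:,1])/1e3,p[1]+(s*P[:,0]+c*P[:,1])/1e3,.084+P[:,2]/1e3]
r=least_squares(lambda p:(proj(f,W(p))-uv).ravel(),[.6,-.3,-1.6],loss="soft_l1")
print("rack",r.x.round(4),r.fun.reshape(-1,2).round(1).tolist())
T=dict(ch1=([397,102],[280,217],.006,60,.164),drv=([405,175],[190,325],.01,66,.216),ch2=([322,258],[188,415],.006,60,.164))
for k,(a,b,z,off,L) in T.items():
    w=onz(f,np.array([a,b])/3.333+[150,230],.084+z); d=w[0]-w[1]; l=np.hypot(*d[:2]); mid=w[0]-d/l*off/1e3
    print(k,w.round(3).tolist(),"len",l.round(3),L,"mid",mid.round(3),"dir",np.arctan2(d[1],d[0]).round(3),"r",np.hypot(*mid[:2]).round(3))
E
```

```text
rack [ 0.4505 -0.192  -1.4315] [[-0.4, -0.7], [0.3, -0.0], [0.3, 5.3], [-2.1, 5.5], [1.2, -0.5], [-1.3, 0.8], [-1.3, 3.7], [-5.4, 4.3], [0.6, -0.6], [0.7, -1.1], [1.1, -1.4], [1.1, -1.2]]
ch1 [[0.455, 0.082, 0.09], [0.457, 0.245, 0.09]] len 0.163 0.164 mid [0.456 0.142 0.09 ] dir -1.579 r 0.478
drv [[0.397, 0.156, 0.094], [0.443, 0.367, 0.094]] len 0.216 0.216 mid [0.411 0.221 0.094] dir -1.786 r 0.466
ch2 [[0.403, 0.261, 0.09], [0.395, 0.425, 0.09]] len 0.164 0.164 mid [0.4   0.321 0.09 ] dir -1.524 r 0.513
```

```bash
python3 - <<'E'
from h import *
from scipy.optimize import least_squares
f=optics.grab_frame("scene")
P=np.array([[-85,105,10,65,306],[-85,-105,10,368,383],[17,47,88,205,118],[17,-47,88,352,148],[148,103,86,197,45],[148,-103,86,490,97],[50,103,86,155,88],[50,-103,86,468,150],
[-42,24,30,200,275],[-42,-72,30,340,312],[-42,72,30,130,262],[-42,-24,30,267,295]],float)
uv=P[:,3:]/5+[265,160]-.4
def W(p):
    Q=P[:,:3].copy(); a=p[3]; i=slice(2,8); u=152-Q[i,0]; v=Q[i,2]-84
    Q[i,0]=152-(u*np.cos(a)-v*np.sin(a)); Q[i,2]=84+u*np.sin(a)+v*np.cos(a)
    c,s=np.cos(p[2]),np.sin(p[2]); return np.c_[p[0]+(c*Q[:,0]-s*Q[:,1])/1e3,p[1]+(s*Q[:,0]+c*Q[:,1])/1e3,.084+Q[:,2]/1e3]
r=least_squares(lambda p:(proj(f,W(p))-uv).ravel(),[.45,-.2,-1.43,.1],loss="soft_l1")
print("rack",r.x.round(4),r.fun.reshape(-1,2).round(1).tolist()); w=W(r.x); print("bar",w[2:4].mean(0).round(4))
s=monitor.observe(); print(s["position"],s["tool_rot"])
E
```

```text
rack [ 0.4486 -0.188  -1.433   0.1672] [[-0.6, 0.1], [0.2, 0.9], [0.6, -0.2], [-1.4, -0.1], [1.2, -0.1], [-1.2, 1.3], [-1.2, -0.2], [-4.8, 0.3], [0.5, 0.1], [0.6, -0.2], [1.0, -0.7], [1.0, -0.4]]
bar [ 0.4512 -0.2074  0.1944]
[ 0.2380102  -0.57788465  0.2313038 ] [-3.14157560e+00  3.81292280e-05  3.90707602e-01]
```

```bash
python3 -m handwheel '[{"dz":-5},{"dz":-5},{"dz":-5,"wz":0.127},{"wz":0.127},{"dx":2.6,"dy":-3.4},{"dx":2.6,"dy":-3.4},{"dx":2.6,"dy":-3.4},{"dx":2.6,"dy":-3.4}]'
python3 -m handwheel '[{"dx":2.6,"dy":-3.4},{"dx":2.6,"dy":-3.4},{"dx":2.6,"dy":-3.4},{"dx":2.6,"dy":-3.4},{"dx":2.6,"dy":-3.4},{"dx":2.6,"dy":-3.4},{"claw":50},{"claw":50}]'
python3 - <<'E'
from h import *
f=optics.grab_frame("wrist"); s=monitor.observe(); cv2.imwrite("pics/w1.png",f["frame"]); print(s["qpos"].round(3) if hasattr(s["qpos"],"round") else s["qpos"],s["position"],s["tool_rot"],f["fovy"],f["cx"],f["cy"])
print(proj(f,[[.4512,-.2074,.1944]],True), proj(f,[s["position"]],True))
E
```

```text
[ 1.11   0.521 -0.036  1.6    0.021  1.021 -0.113] [ 0.23803391 -0.57788209  0.23129258] [-3.14157895e+00  8.16959539e-06  3.90748313e-01] 65.70646984690485 284.3141144998934 207.63904841187028
[[  -5.19640896 -123.0915724 ]] [[283.32490268 272.08741441]]schema error: expected keys dx, dy, dz, wx, wy, wz, claw
schema error: expected keys dx, dy, dz, wx, wy, wz, claw
```

View pics/w1.png

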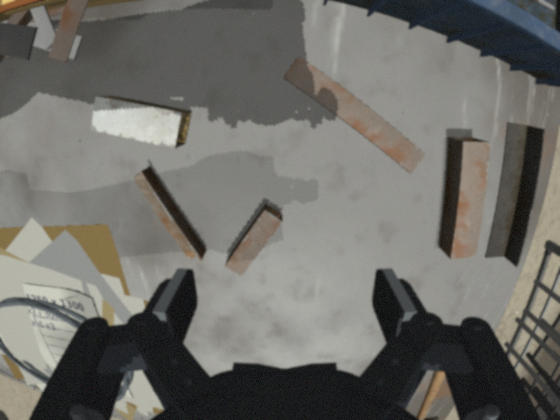

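The move was refused because every key is required in a row. The wrist picture shows only the floor under the start pose, with the fingers at (185,300) and (385,300).

```bash
python3 -m handwheel '[{"dx":0,"dy":0,"dz":-5,"wx":0,"wy":0,"wz":0,"claw":100},{"dx":0,"dy":0,"dz":-5,"wx":0,"wy":0,"wz":0,"claw":100},{"dx":0,"dy":0,"dz":-5,"wx":0,"wy":0,"wz":0.127,"claw":100},{"dx":0,"dy":0,"dz":0,"wx":0,"wy":0,"wz":0.127,"claw":100},{"dx":2.6,"dy":-3.4,"dz":0,"wx":0,"wy":0,"wz":0,"claw":100},{"dx":2.6,"dy":-3.4,"dz":0,"wx":0,"wy":0,"wz":0,"claw":100},{"dx":2.6,"dy":-3.4,"dz":0,"wx":0,"wy":0,"wz":0,"claw":50},{"dx":2.6,"dy":-3.4,"dz":0,"wx":0,"wy":0,"wz":0,"claw":50}]'
python3 -m handwheel '[{"dx":2.6,"dy":-3.4,"dz":0,"wx":0,"wy":0,"wz":0,"claw":50},{"dx":2.6,"dy":-3.4,"dz":0,"wx":0,"wy":0,"wz":0,"claw":50},{"dx":2.6,"dy":-3.4,"dz":0,"wx":0,"wy":0,"wz":0,"claw":50},{"dx":2.6,"dy":-3.4,"dz":0,"wx":0,"wy":0,"wz":0,"claw":50},{"dx":2.6,"dy":-3.4,"dz":0,"wx":0,"wy":0,"wz":0,"claw":50},{"dx":2.6,"dy":-3.4,"dz":0,"wx":0,"wy":0,"wz":0,"claw":50},{"dx":0,"dy":0,"dz":0,"wx":0,"wy":0,"wz":0,"claw":50},{"dx":0,"dy":0,"dz":0,"wx":0,"wy":0,"wz":0,"claw":50}]'
python3 - <<'E'
from h import *
f=optics.grab_frame("wrist"); s=monitor.observe(); cv2.imwrite("pics/w2.png",f["frame"]); print(s["qpos"],s["position"],s["tool_rot"],s["force"])
print(proj(f,[[.4512,-.2074,.1944]],True))
E
```

```text
clock: 2.0
position: [0.3231, -0.4277, 0.3814]
tool_rot: [3.141, -0.0, 0.137]
force: [1.4, 0.7, -0.1]
grip_width: 0.0516
finger_force: 0.0
clock: 3.0
position: [0.449, -0.2061, 0.3813]
tool_rot: [3.141, 0.0, 0.136]
force: [0.0, -0.8, 0.7]
grip_width: 0.0424
finger_force: 0.0
[ 0.49597628  0.18109321 -0.21858531  1.71016374  0.04143775  1.25493191
 -1.1672665 ] [ 0.44882332 -0.20648679  0.38129111] [3.14134898e+00 2.43065954e-04 1.35558180e-01] [-0.10759161 -0.21765761  0.01650482]
[[285.34393076 179.41267175]]
```

View pics/w2.png

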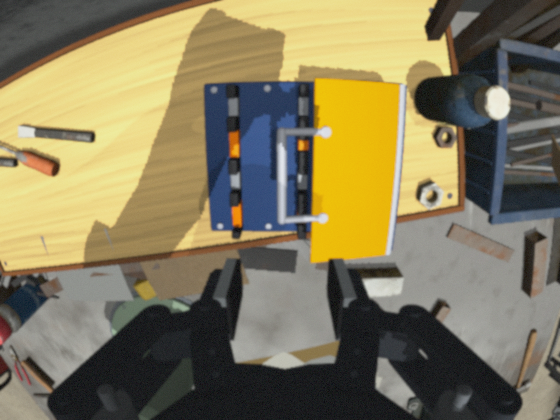

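The wrist view shows the whole rack. Bar ends are at (281,131) and (281,219), base front corners at (206,85) and (211,232), and the flap's front edge at x≈314. It agrees with the prediction to about 4 px.

```bash
python3 - <<'E'
from h import *
from scipy.optimize import least_squares
f=optics.grab_frame("scene"); g=optics.grab_frame("wrist")
A=np.array([[-85,105,10,65,306],[-85,-105,10,368,383],[17,47,88,205,118],[17,-47,88,352,148],[148,103,86,197,45],[148,-103,86,490,97],[50,103,86,155,88],
[-42,24,30,200,275],[-42,-72,30,340,312],[-42,72,30,130,262],[-42,-24,30,267,295]],float)
A[:,3:]=A[:,3:]/5+[265,160]-.4
B=np.array([[-85,105,10,206,85],[-85,-105,10,211,232],[17,47,88,281,131],[17,-47,88,281,219],[50,103,86,315,79],[50,-103,86,312,262],[-42,24,30,234,143],[-42,-24,30,235.5,180],[-42,-72,30,237,215],[46,24,40.5,304,145]],float)
def W(P,fl,p):
    Q=P[:,:3].copy(); a=p[3]; i=fl; u=152-Q[i,0]; v=Q[i,2]-84
    Q[i,0]=152-(u*np.cos(a)-v*np.sin(a)); Q[i,2]=84+u*np.sin(a)+v*np.cos(a)
    c,s=np.cos(p[2]),np.sin(p[2]); return np.c_[p[0]+(c*Q[:,0]-s*Q[:,1])/1e3,p[1]+(s*Q[:,0]+c*Q[:,1])/1e3,.084+Q[:,2]/1e3]
fun=lambda p:np.r_[(proj(f,W(A,A[:,2]>80,p))-A[:,3:]).ravel(),(proj(g,W(B,B[:,2]>80,p),True)-B[:,3:]).ravel()]
r=least_squares(fun,[.45,-.2,-1.43,.1],loss="soft_l1")
p=r.x; print("rack",p.round(4),r.fun.reshape(-1,2).round(1).tolist())
bar=W(B,B[:,2]>80,p)[2:4].mean(0); print("bar",bar.round(4))
s=monitor.observe(); R=Ro.from_euler("xyz",s["tool_rot"]).as_matrix(); d=bar-[0,0,.018]-s["position"]; print("move cm",(R.T@d*100).round(2), "yaw err",p[2]+np.pi/2-s["tool_rot"][2])
pr=p.copy()
print("path (rack x,z rel) from now:")
for a in np.linspace(p[3],1.65,9):
    q=p.copy(); q[3]=a; w=W(B,B[:,2]>80,q)[2:4].mean(0); print(a.round(2),(R.T@(w-bar)*100).round(2))
E
```

```text
rack [ 0.4503 -0.1852 -1.4389  0.1665] [[-1.6, 0.2], [-1.0, 1.3], [-0.2, 0.0], [-2.3, 0.2], [0.7, 0.1], [-1.8, 1.6], [-1.9, -0.0], [-0.4, 0.4], [-0.4, 0.1], [0.1, -0.5], [0.0, -0.1], [-2.1, -1.4], [0.3, -0.5], [1.6, 1.4], [1.4, 0.4], [-0.6, -0.5], [-2.3, -0.5], [0.6, 1.6], [0.3, 0.9], [0.3, 0.3], [0.2, 0.5]]
bar [ 0.4528 -0.2045  0.1943]
move cm [ 0.43 -0.15 20.5 ] yaw err -0.003293003420520746
path (rack x,z rel) from now:
0.17 [0. 0. 0.]
0.35 [-0.    0.71 -2.4 ]
0.54 [-0.01  1.86 -4.62]
0.72 [-0.01  3.39 -6.6 ]
0.91 [-0.02  5.26 -8.26]
1.09 [-0.03  7.41 -9.54]
1.28 [ -0.03   9.75 -10.41]
1.46 [ -0.04  12.22 -10.83]
1.65 [ -0.05  14.72 -10.79]
```

```bash
python3 -m handwheel '[{"dx":0.4,"dy":-0.15,"dz":4,"wx":0,"wy":0,"wz":0,"claw":30},{"dx":0,"dy":0,"dz":5,"wx":0,"wy":0,"wz":0,"claw":30},{"dx":0,"dy":0,"dz":5,"wx":0,"wy":0,"wz":0,"claw":30},{"dx":0,"dy":0,"dz":3,"wx":0,"wy":0,"wz":0,"claw":30},{"dx":0,"dy":0,"dz":2,"wx":0,"wy":0,"wz":0,"claw":30},{"dx":0,"dy":0,"dz":1.5,"wx":0,"wy":0,"wz":0,"claw":30},{"dx":0,"dy":0,"dz":0,"wx":0,"wy":0,"wz":0,"claw":30},{"dx":0,"dy":0,"dz":0,"wx":0,"wy":0,"wz":0,"claw":0}]' 30
python3 -m handwheel '[{"dx":0,"dy":0,"dz":0,"wx":0,"wy":0,"wz":0,"claw":0},{"dx":0,"dy":0,"dz":0,"wx":0,"wy":0,"wz":0,"claw":0},{"dx":0,"dy":0,"dz":0,"wx":0,"wy":0,"wz":0,"claw":0}]'
```

```text
clock: 4.15
position: [0.4532, -0.2031, 0.1769]
tool_rot: [-3.141, -0.0, 0.137]
force: [-8.1, 46.1, 8.6]
grip_width: 0.0084
finger_force: 27.6
clock: 4.53
position: [0.4531, -0.2027, 0.1769]
tool_rot: [-3.141, -0.0, 0.137]
force: [-0.9, 7.5, -1.6]
grip_width: 0.009
finger_force: 29.6
```

```bash
python3 -m handwheel '[{"dx":0,"dy":0.29,"dz":-1.22,"wx":0,"wy":0,"wz":0,"claw":0},{"dx":0,"dy":0.42,"dz":-1.18,"wx":0,"wy":0,"wz":0,"claw":0},{"dx":0,"dy":0.52,"dz":-1.14,"wx":0,"wy":0,"wz":0,"claw":0},{"dx":0,"dy":0.63,"dz":-1.08,"wx":0,"wy":0,"wz":0,"claw":0},{"dx":0,"dy":0.72,"dz":-1.03,"wx":0,"wy":0,"wz":0,"claw":0},{"dx":0,"dy":0.81,"dz":-0.95,"wx":0,"wy":0,"wz":0,"claw":0},{"dx":0,"dy":0.9,"dz":-0.87,"wx":0,"wy":0,"wz":0,"claw":0},{"dx":0,"dy":0.97,"dz":-0.79,"wx":0,"wy":0,"wz":0,"claw":0}]'
python3 -m handwheel '[{"dx":0,"dy":1.05,"dz":-0.69,"wx":0,"wy":0,"wz":0,"claw":0},{"dx":0,"dy":1.1,"dz":-0.59,"wx":0,"wy":0,"wz":0,"claw":0},{"dx":0,"dy":1.16,"dz":-0.48,"wx":0,"wy":0,"wz":0,"claw":0},{"dx":0,"dy":1.18,"dz":-0.39,"wx":0,"wy":0,"wz":0,"claw":0},{"dx":0,"dy":1.22,"dz":-0.26,"wx":0,"wy":0,"wz":0,"claw":0},{"dx":0,"dy":1.25,"dz":-0.15,"wx":0,"wy":0,"wz":0,"claw":0},{"dx":0,"dy":1.25,"dz":-0.03,"wx":0,"wy":0,"wz":0,"claw":0},{"dx":0,"dy":1.25,"dz":0.07,"wx":0,"wy":0,"wz":0,"claw":0}]'
python3 -m handwheel '[{"dx":0,"dy":0.3,"dz":0,"wx":0,"wy":0,"wz":0,"claw":0},{"dx":0,"dy":0.0,"dz":0,"wx":0,"wy":0,"wz":0,"claw":0},{"dx":0,"dy":0,"dz":0,"wx":0,"wy":0,"wz":0,"claw":0}]'
```

```text
clock: 5.52
position: [0.4601, -0.2537, 0.2606]
tool_rot: [-3.139, -0.0, 0.138]
force: [-8.7, 15.8, 14.7]
grip_width: 0.0084
finger_force: 29.9
clock: 6.52
position: [0.4732, -0.3493, 0.2843]
tool_rot: [-3.14, 0.0, 0.137]
force: [-18.1, 69.4, 36.6]
grip_width: 0.0088
finger_force: 40.7
clock: 6.9
position: [0.4732, -0.3486, 0.2845]
tool_rot: [-3.135, 0.002, 0.139]
force: [-14.7, 33.3, 21.6]
grip_width: 0.0085
finger_force: 33.6
```

```bash
python3 -m handwheel '[{"dx":0,"dy":-0.2,"dz":0,"wx":0,"wy":0,"wz":0,"claw":0},{"dx":0,"dy":0,"dz":0,"wx":0,"wy":0,"wz":0,"claw":0},{"dx":0,"dy":0,"dz":0,"wx":0,"wy":0,"wz":0,"claw":28},{"dx":0,"dy":0,"dz":0,"wx":0,"wy":0,"wz":0,"claw":28},{"dx":0,"dy":0,"dz":0,"wx":0,"wy":0,"wz":0,"claw":28},{"dx":0,"dy":0,"dz":-2,"wx":0,"wy":0,"wz":0,"claw":28},{"dx":0,"dy":0,"dz":-4,"wx":0,"wy":0,"wz":0,"claw":28},{"dx":0,"dy":0,"dz":-4,"wx":0,"wy":0,"wz":0,"claw":28}]'
python3 -m handwheel '[{"dx":0.5,"dy":-4.9,"dz":0,"wx":0,"wy":0,"wz":0,"claw":28},{"dx":0.5,"dy":-4.9,"dz":0,"wx":0,"wy":0,"wz":0,"claw":28},{"dx":0.5,"dy":-4.9,"dz":0,"wx":0,"wy":0,"wz":0,"claw":28},{"dx":0.5,"dy":-4.9,"dz":0,"wx":0,"wy":0,"wz":0,"claw":28},{"dx":0.5,"dy":-4.9,"dz":0,"wx":0,"wy":0,"wz":0,"claw":28},{"dx":0.5,"dy":-4.9,"dz":0,"wx":0,"wy":0,"wz":0,"claw":60},{"dx":0.5,"dy":-4.9,"dz":0,"wx":0,"wy":0,"wz":0,"claw":60},{"dx":0.5,"dy":-4.9,"dz":0,"wx":0,"wy":0,"wz":0,"claw":60}]'
python3 -m handwheel '[{"dx":0.5,"dy":-4.9,"dz":0,"wx":0,"wy":0,"wz":-0.17,"claw":60},{"dx":0.5,"dy":-4.9,"dz":0,"wx":0,"wy":0,"wz":-0.17,"claw":60},{"dx":0,"dy":0,"dz":0,"wx":0,"wy":0,"wz":-0.18,"claw":60},{"dx":0,"dy":0,"dz":0,"wx":0,"wy":0,"wz":-0.18,"claw":60},{"dx":0,"dy":0,"dz":0,"wx":0,"wy":0,"wz":-0.18,"claw":60},{"dx":0,"dy":0,"dz":0,"wx":0,"wy":0,"wz":-0.18,"claw":60},{"dx":0,"dy":0,"dz":0,"wx":0,"wy":0,"wz":-0.18,"claw":60},{"dx":0,"dy":0,"dz":0,"wx":0,"wy":0,"wz":-0.18,"claw":60}]'
python3 - <<'E'
from h import *
f=optics.grab_frame("wrist"); s=monitor.observe(); cv2.imwrite("pics/w3.png",f["frame"]); print(s["qpos"],s["position"],s["tool_rot"],s["force"])
for n,m in dict(ch1=(.456,.142,.0925,-1.579),drv=(.411,.221,.0975,-1.786),ch2=(.4,.321,.0925,-1.524)).items():
    u=np.array([np.cos(m[3]),np.sin(m[3]),0]); print(n,proj(f,[np.array(m[:3])+u*.06,np.array(m[:3])-u*.104],True).round(0).tolist())
k=optics.grab_frame("scene"); cv2.imwrite("pics/s3.png",cv2.resize(k["frame"][150:370,180:400],(600,600)))
E
```

```text
clock: 7.9
position: [0.4731, -0.3506, 0.3852]
tool_rot: [-3.142, 0.0, 0.136]
force: [-0.3, 0.4, 0.4]
grip_width: 0.0237
finger_force: 0.0
clock: 8.9
position: [0.4593, 0.0447, 0.3843]
tool_rot: [3.141, -0.001, 0.136]
force: [0.7, -0.9, 0.2]
grip_width: 0.0513
finger_force: 0.0
clock: 9.9
position: [0.4479, 0.1406, 0.3842]
tool_rot: [3.141, 0.0, 1.562]
force: [-0.4, 0.6, 0.2]
grip_width: 0.0514
finger_force: 0.0
[ 0.14791151  0.17120094 -0.66621856  1.7424703   0.11076201  1.26555031
 -0.5430273 ] [0.44789703 0.14067203 0.38412555] [3.14131403e+00 1.93572688e-06 1.57231918e+00] [-0.41540574  0.01139321 -0.02113358]
ch1 [[290.0, 203.0], [290.0, 84.0]]
drv [[247.0, 147.0], [271.0, 27.0]]
ch2 [[249.0, 74.0], [243.0, -39.0]]
```

View pics/w3.png

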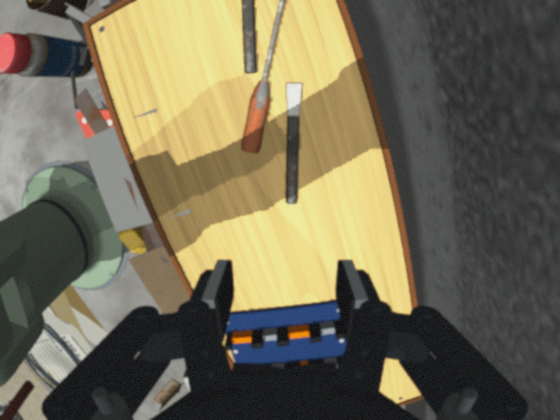

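View pics/s3.png

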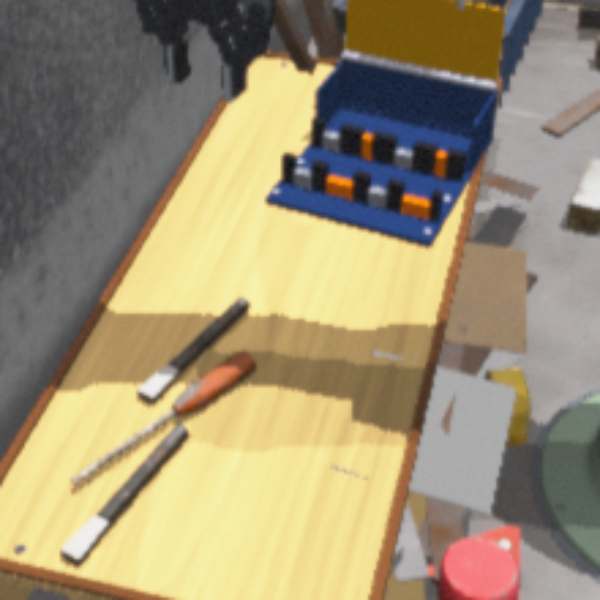

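The wrist view shows chisel 1 with its head at (292,203) and blade tip at (294,83). The driver handle end is at (252,151) and chisel 2's head at (250,72). The scene view shows the flap fully back and the tools undisturbed.

```bash
cat >> h.py <<'E'
def toolfix(f,a,b,z,off,fish=True):
    w=onz(f,np.array([a,b],float),.084+z,fish); d=w[0]-w[1]; l=np.hypot(*d[:2]); m=w[0]-d/l*off
    print("mid",m.round(4),"dir",np.arctan2(d[1],d[0]).round(3),"len",l.round(3)); return m
def go(tgt,yaw):  # yaw = wanted tool yaw
    s=monitor.observe(); R=Ro.from_euler("xyz",s["tool_rot"]).as_matrix(); p=np.array(s["position"])
    e=(yaw-s["tool_rot"][2]+np.pi)%(2*np.pi)-np.pi
    R2=Ro.from_euler("xyz",[np.pi,0,yaw]).as_matrix()
    print("pos",p.round(4),"yaw",round(s["tool_rot"][2],3),"wz",round(-e,3),"cm before turn",(R.T@(np.array(tgt)-p)*100).round(2),"cm after turn",(R2.T@(np.array(tgt)-p)*100).round(2),"q1,3,7",np.round(s["qpos"],2)[[0,2,6]])
rk=np.array([.4503,-.1852,-1.4389])
def rack(x,y,z): c,s=np.cos(rk[2]),np.sin(rk[2]); return np.array([rk[0]+(c*x-s*y)/1e3,rk[1]+(s*x+c*y)/1e3,.084+z/1e3])
E
python3 - <<'E'
from h import *
g=optics.grab_frame("wrist"); m=toolfix(g,[292,204],[294,82],.0085,.06); go([m[0],m[1],.0925-.006],1.56)
toolfix(g,[252,152],[283,0],.0115,.066); 
E
```

```text
mid [0.4597 0.1404 0.0925] dir -1.593 len 0.168
pos [0.4478 0.1406 0.3841] yaw 1.553 wz -0.007 cm before turn [-0.    1.18 29.76] cm after turn [-1.000e-02  1.190e+00  2.976e+01] q1,3,7 [ 0.15 -0.66 -0.56]
mid [0.4188 0.2201 0.0955] dir -1.781 len 0.211
```

```bash
python3 -m handwheel '[{"dx":0,"dy":1.0,"dz":5,"wx":0,"wy":0,"wz":0,"claw":45},{"dx":0,"dy":0,"dz":5,"wx":0,"wy":0,"wz":0,"claw":45},{"dx":0,"dy":0,"dz":5,"wx":0,"wy":0,"wz":0,"claw":45},{"dx":0,"dy":0,"dz":5,"wx":0,"wy":0,"wz":0,"claw":45},{"dx":0,"dy":0,"dz":4,"wx":0,"wy":0,"wz":0,"claw":45},{"dx":0,"dy":0,"dz":3,"wx":0,"wy":0,"wz":0,"claw":45},{"dx":0,"dy":0,"dz":1.7,"wx":0,"wy":0,"wz":0,"claw":45},{"dx":0,"dy":0,"dz":1.0,"wx":0,"wy":0,"wz":0,"claw":45}]' 60
python3 -m handwheel '[{"dx":0,"dy":0,"dz":0,"wx":0,"wy":0,"wz":0,"claw":45},{"dx":0,"dy":0,"dz":0,"wx":0,"wy":0,"wz":0,"claw":0},{"dx":0,"dy":0,"dz":0,"wx":0,"wy":0,"wz":0,"claw":0},{"dx":0,"dy":0,"dz":0,"wx":0,"wy":0,"wz":0,"claw":0},{"dx":0,"dy":0,"dz":0,"wx":0,"wy":0,"wz":0,"claw":0}]'
```

```text
clock: 11.05
position: [0.4578, 0.1408, 0.0867]
tool_rot: [-3.142, 0.0, 1.555]
force: [-0.6, 1.2, -0.6]
grip_width: 0.038
finger_force: 0.0
clock: 11.68
position: [0.4582, 0.1408, 0.0881]
tool_rot: [3.14, -0.0, 1.556]
force: [-1.5, -0.8, 9.4]
grip_width: 0.0148
finger_force: 58.5
```

```bash
python3 -m handwheel '[{"dx":0,"dy":0,"dz":-1,"wx":0,"wy":0,"wz":0,"claw":0},{"dx":0,"dy":0,"dz":-2,"wx":0,"wy":0,"wz":0,"claw":0},{"dx":0,"dy":0,"dz":-3,"wx":0,"wy":0,"wz":0,"claw":0},{"dx":0,"dy":0,"dz":-3,"wx":0,"wy":0,"wz":0,"claw":0},{"dx":0,"dy":0,"dz":-2.2,"wx":0,"wy":0,"wz":-0.147,"claw":0},{"dx":0,"dy":0,"dz":0,"wx":0,"wy":0,"wz":0,"claw":0}]'
python3 - <<'E'
from h import *
t=rack(0,72,34); print(t); go(t,rk[2]+np.pi); print(monitor.observe()["force"])
E
```

```text
clock: 12.42
position: [0.4583, 0.1407, 0.2006]
tool_rot: [3.139, -0.0, 1.703]
force: [-0.4, -0.3, -3.9]
grip_width: 0.0145
finger_force: 59.1
[ 0.52167463 -0.17573098  0.118     ]
pos [0.4583 0.1407 0.2006] yaw 1.703 wz -0.0 cm before turn [-32.2    2.1    8.26] cm after turn [-32.2    2.12   8.26] q1,3,7 [ 0.1  -0.66 -0.6 ]
[-0.35477626 -0.29721381 -3.87858675]
```

```bash
python3 -m handwheel '[{"dx":-3,"dy":0.3,"dz":0,"wx":0,"wy":0,"wz":0,"claw":0},{"dx":-4.2,"dy":0.3,"dz":0,"wx":0,"wy":0,"wz":0,"claw":0},{"dx":-5,"dy":0.3,"dz":0,"wx":0,"wy":0,"wz":0,"claw":0},{"dx":-5,"dy":0.3,"dz":0,"wx":0,"wy":0,"wz":0,"claw":0},{"dx":-5,"dy":0.3,"dz":0,"wx":0,"wy":0,"wz":0,"claw":0},{"dx":-5,"dy":0.3,"dz":0,"wx":0,"wy":0,"wz":0,"claw":0},{"dx":-3,"dy":0.2,"dz":0,"wx":0,"wy":0,"wz":0,"claw":0},{"dx":-2,"dy":0.1,"dz":0,"wx":0,"wy":0,"wz":0,"claw":0}]'
python3 -m handwheel '[{"dx":0,"dy":0,"dz":0,"wx":0,"wy":0,"wz":0,"claw":0},{"dx":0,"dy":0,"dz":0,"wx":0,"wy":0,"wz":0,"claw":0}]'
python3 - <<'E'
from h import *
f=optics.grab_frame("wrist"); cv2.imwrite("pics/w4.png",f["frame"]); go(rack(0,72,34),rk[2]+np.pi)
print(proj(f,[rack(-42,24,30),rack(-42,-24,30),rack(-42,72,48),rack(46,72,30),rack(0,72,34)],True).round(0).tolist())
E
```

```text
clock: 13.42
position: [0.5207, -0.177, 0.1981]
tool_rot: [-3.14, -0.0, 1.7]
force: [0.5, 0.1, -4.5]
grip_width: 0.0142
finger_force: 59.1
clock: 13.68
position: [0.5211, -0.1745, 0.1988]
tool_rot: [-3.141, -0.001, 1.704]
force: [0.8, 0.5, -3.6]
grip_width: 0.0144
finger_force: 59.0
pos [ 0.5211 -0.1745  0.199 ] yaw 1.705 wz 0.002 cm before turn [-0.13  0.04  8.1 ] cm after turn [-0.13  0.04  8.1 ] q1,3,7 [ 0.63 -0.57  0.06]
[[218.0, 161.0], [157.0, 162.0], [284.0, 165.0], [284.0, 269.0], [284.0, 217.0]]
```

View pics/w4.png

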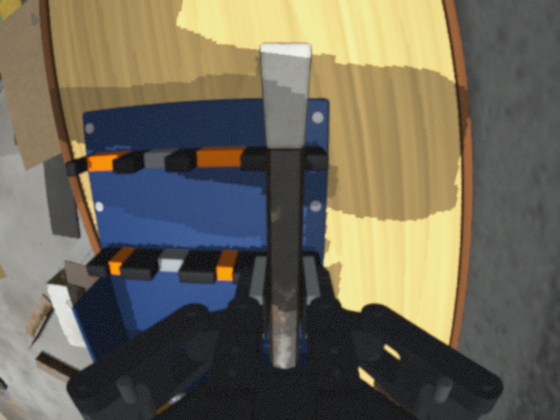

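The chisel hangs at column 286, and the grey y=72 front notch sits between black teeth with outer edges at 245 and 328 (centre about 286). It's aligned, so I'll lower it.

```bash
python3 -m handwheel '[{"dx":0.1,"dy":0,"dz":2,"wx":0,"wy":0,"wz":0,"claw":0},{"dx":0,"dy":0,"dz":2,"wx":0,"wy":0,"wz":0,"claw":0},{"dx":0,"dy":0,"dz":1.2,"wx":0,"wy":0,"wz":0,"claw":0},{"dx":0,"dy":0,"dz":0.8,"wx":0,"wy":0,"wz":0,"claw":0},{"dx":0,"dy":0,"dz":0.6,"wx":0,"wy":0,"wz":0,"claw":0},{"dx":0,"dy":0,"dz":0.5,"wx":0,"wy":0,"wz":0,"claw":0},{"dx":0,"dy":0,"dz":0.4,"wx":0,"wy":0,"wz":0,"claw":0},{"dx":0,"dy":0,"dz":0,"wx":0,"wy":0,"wz":0,"claw":0}]'
python3 -m handwheel '[{"dx":0,"dy":0,"dz":0.2,"wx":0,"wy":0,"wz":0,"claw":0},{"dx":0,"dy":0,"dz":0.2,"wx":0,"wy":0,"wz":0,"claw":0},{"dx":0,"dy":0,"dz":0,"wx":0,"wy":0,"wz":0,"claw":0}]'
```

```text
clock: 14.72
position: [0.521, -0.1747, 0.124]
tool_rot: [-3.141, -0.0, 1.704]
force: [-0.2, 0.2, -2.6]
grip_width: 0.0142
finger_force: 59.1
clock: 15.1
position: [0.5209, -0.1746, 0.12]
tool_rot: [-3.141, -0.0, 1.704]
force: [-0.3, 0.1, -3.3]
grip_width: 0.0142
finger_force: 59.1
```

```bash
python3 -m handwheel '[{"dx":0,"dy":0,"dz":0.1,"wx":0,"wy":0,"wz":0,"claw":0},{"dx":0,"dy":0,"dz":0.1,"wx":0,"wy":0,"wz":0,"claw":0},{"dx":0,"dy":0,"dz":0,"wx":0,"wy":0,"wz":0,"claw":0}]'; python3 -m handwheel '[{"dx":0,"dy":0,"dz":0.1,"wx":0,"wy":0,"wz":0,"claw":0},{"dx":0,"dy":0,"dz":0,"wx":0,"wy":0,"wz":0,"claw":0}]'
```

```text
clock: 15.48
position: [0.5211, -0.1747, 0.1182]
tool_rot: [3.141, 0.0, 1.704]
force: [-0.5, -0.8, -1.1]
grip_width: 0.0143
finger_force: 59.5
clock: 15.72
position: [0.5212, -0.1748, 0.1179]
tool_rot: [3.141, 0.001, 1.704]
force: [-5.6, 0.2, 16.3]
grip_width: 0.0145
finger_force: 61.2
```

```bash
python3 -m handwheel '[{"dx":0,"dy":0,"dz":0,"wx":0,"wy":0,"wz":0,"claw":33},{"dx":0,"dy":0,"dz":0,"wx":0,"wy":0,"wz":0,"claw":33},{"dx":0,"dy":0,"dz":0,"wx":0,"wy":0,"wz":0,"claw":33},{"dx":0,"dy":0,"dz":-2,"wx":0,"wy":0,"wz":0,"claw":33},{"dx":0,"dy":0,"dz":-4,"wx":0,"wy":0,"wz":0,"claw":33},{"dx":0,"dy":0,"dz":-5,"wx":0,"wy":0,"wz":0,"claw":33},{"dx":0,"dy":0,"dz":-5,"wx":0,"wy":0,"wz":0,"claw":33},{"dx":0,"dy":0,"dz":-4,"wx":0,"wy":0,"wz":0,"claw":33}]'
python3 -m handwheel '[{"dx":5,"dy":-0.7,"dz":0,"wx":0,"wy":0,"wz":0,"claw":45},{"dx":5,"dy":-0.7,"dz":0,"wx":0,"wy":0,"wz":0,"claw":45},{"dx":5,"dy":-0.7,"dz":0,"wx":0,"wy":0,"wz":0,"claw":45},{"dx":5,"dy":-0.7,"dz":0,"wx":0,"wy":0,"wz":0,"claw":45},{"dx":5,"dy":-0.7,"dz":0,"wx":0,"wy":0,"wz":0,"claw":45},{"dx":5,"dy":-0.7,"dz":0,"wx":0,"wy":0,"wz":0,"claw":45},{"dx":5,"dy":-0.7,"dz":-2,"wx":0,"wy":0,"wz":0.04,"claw":45},{"dx":5,"dy":-0.7,"dz":-2,"wx":0,"wy":0,"wz":0.04,"claw":45}]'
python3 -m handwheel '[{"dx":3.5,"dy":-0.5,"dz":0,"wx":0,"wy":0,"wz":0,"claw":45},{"dx":0,"dy":0,"dz":0,"wx":0,"wy":0,"wz":0,"claw":45},{"dx":0,"dy":0,"dz":0,"wx":0,"wy":0,"wz":0,"claw":45}]'
python3 - <<'E'
from h import *
f=optics.grab_frame("wrist"); cv2.imwrite("pics/w5.png",f["frame"]); go([.4,.321,.0875],1.618)
k=optics.grab_frame("scene")
w=f["frame"][:330,80:480]; z=cv2.resize(k["frame"][150:370,180:400],(400,400),interpolation=3)
c=np.zeros((400,800,3),np.uint8); c[:330,:400]=w; c[:,400:]=z; cv2.imwrite("pics/c5.png",c)
E
```

```text
clock: 16.73
position: [0.5211, -0.1746, 0.3192]
tool_rot: [3.14, 0.0, 1.704]
force: [-0.2, -0.8, 0.4]
grip_width: 0.0282
finger_force: 0.0
clock: 17.73
position: [0.4137, 0.2163, 0.3578]
tool_rot: [3.141, 0.0, 1.622]
force: [1.3, -0.7, -0.1]
grip_width: 0.0383
finger_force: 0.0
clock: 18.1
position: [0.4077, 0.2491, 0.3569]
tool_rot: [-3.141, 0.0, 1.624]
force: [0.4, 0.1, -0.2]
grip_width: 0.0384
finger_force: 0.0
pos [0.4079 0.2487 0.3569] yaw 1.623 wz 0.005 cm before turn [ 7.27 -0.4  26.94] cm after turn [ 7.26 -0.44 26.94] q1,3,7 [ 0.03 -0.85 -0.81]
```

View pics/c5.png

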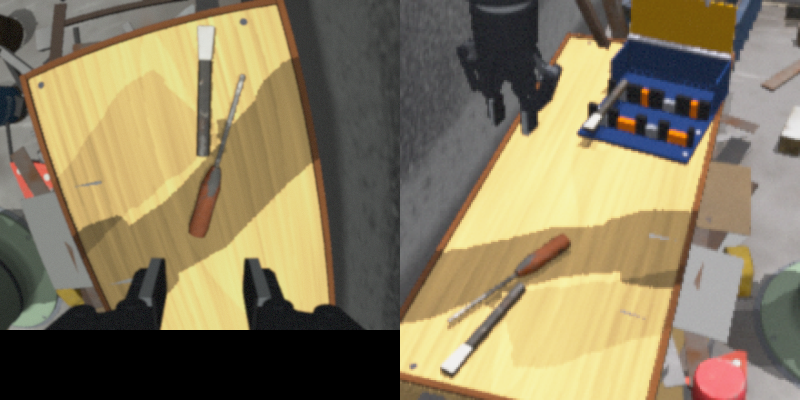

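Chisel 1 lies in the y=72 cradle. In wrist pixels (crop +80), chisel 2 has its head at (283,156) and blade tip at (286,26). The driver's handle end is at (279,236) and its tip at (322,76).

```bash
python3 - <<'E'
from h import *
f=optics.grab_frame("wrist"); m=toolfix(f,[283,156],[286,25],.0085,.06); toolfix(f,[279,237],[322,75],.0115,.066); go([m[0],m[1],.0875],1.618)
E
```

```text
mid [0.4041 0.3213 0.0925] dir -1.542 len 0.167
mid [0.4187 0.2155 0.0955] dir -1.764 len 0.22
pos [0.408  0.2487 0.357 ] yaw 1.622 wz 0.004 cm before turn [ 7.280e+00 -1.000e-02  2.695e+01] cm after turn [ 7.27 -0.04 26.95] q1,3,7 [ 0.04 -0.85 -0.81]
```

```bash
python3 -m handwheel '[{"dx":3.6,"dy":-0.1,"dz":3,"wx":0,"wy":0,"wz":0.01,"claw":45},{"dx":3.7,"dy":0,"dz":4,"wx":0,"wy":0,"wz":0,"claw":45},{"dx":0,"dy":0,"dz":5,"wx":0,"wy":0,"wz":0,"claw":45},{"dx":0,"dy":0,"dz":5,"wx":0,"wy":0,"wz":0,"claw":45},{"dx":0,"dy":0,"dz":5,"wx":0,"wy":0,"wz":0,"claw":45},{"dx":0,"dy":0,"dz":3,"wx":0,"wy":0,"wz":0,"claw":45},{"dx":0,"dy":0,"dz":1.2,"wx":0,"wy":0,"wz":0,"claw":45},{"dx":0,"dy":0,"dz":0.7,"wx":0,"wy":0,"wz":0,"claw":45}]' 60
python3 -m handwheel '[{"dx":0,"dy":0,"dz":0,"wx":0,"wy":0,"wz":0,"claw":45},{"dx":0,"dy":0,"dz":0,"wx":0,"wy":0,"wz":0,"claw":0},{"dx":0,"dy":0,"dz":0,"wx":0,"wy":0,"wz":0,"claw":0},{"dx":0,"dy":0,"dz":0,"wx":0,"wy":0,"wz":0,"claw":0},{"dx":0,"dy":0,"dz":0,"wx":0,"wy":0,"wz":0,"claw":0}]'
python3 -m handwheel '[{"dx":0,"dy":0,"dz":-1,"wx":0,"wy":0,"wz":0,"claw":0},{"dx":0,"dy":0,"dz":-2,"wx":0,"wy":0,"wz":0,"claw":0},{"dx":0,"dy":0,"dz":-3,"wx":0,"wy":0,"wz":0,"claw":0},{"dx":0,"dy":0,"dz":-3,"wx":0,"wy":0,"wz":-0.05,"claw":0},{"dx":0,"dy":0,"dz":-2.4,"wx":0,"wy":0,"wz":-0.05,"claw":0},{"dx":0,"dy":0,"dz":0,"wx":0,"wy":0,"wz":0,"claw":0}]'
python3 - <<'E'
from h import *
go(rack(0,-24,34),rk[2]+np.pi)
E
```

```text
clock: 19.25
position: [0.4035, 0.3224, 0.0883]
tool_rot: [3.141, -0.0, 1.613]
force: [0.2, 1.0, 0.1]
grip_width: 0.0387
finger_force: 0.1
clock: 19.88
position: [0.4036, 0.3227, 0.0891]
tool_rot: [3.14, -0.001, 1.613]
force: [-1.2, -1.2, 8.8]
grip_width: 0.0144
finger_force: 58.5
clock: 20.62
position: [0.4037, 0.3229, 0.2045]
tool_rot: [3.139, -0.001, 1.714]
force: [0.7, 0.2, -3.3]
grip_width: 0.0139
finger_force: 59.0
pos [0.4037 0.3229 0.2045] yaw 1.714 wz 0.011 cm before turn [-50.94  -5.04   8.56] cm after turn [-50.98  -4.46   8.65] q1,3,7 [-0.18 -0.82 -1.05]
```

```bash
python3 -m handwheel '[{"dx":-3,"dy":-0.4,"dz":0,"wx":0,"wy":0,"wz":0.01,"claw":0},{"dx":-4.5,"dy":-0.4,"dz":0,"wx":0,"wy":0,"wz":0,"claw":0},{"dx":-5,"dy":-0.4,"dz":0,"wx":0,"wy":0,"wz":0,"claw":0},{"dx":-5,"dy":-0.4,"dz":0,"wx":0,"wy":0,"wz":0,"claw":0},{"dx":-5,"dy":-0.4,"dz":0,"wx":0,"wy":0,"wz":0,"claw":0},{"dx":-5,"dy":-0.4,"dz":0,"wx":0,"wy":0,"wz":0,"claw":0},{"dx":-5,"dy":-0.4,"dz":0,"wx":0,"wy":0,"wz":0,"claw":0},{"dx":-5,"dy":-0.4,"dz":0,"wx":0,"wy":0,"wz":0,"claw":0}]'
python3 -m handwheel '[{"dx":-5,"dy":-0.4,"dz":0,"wx":0,"wy":0,"wz":0,"claw":0},{"dx":-4.5,"dy":-0.4,"dz":0,"wx":0,"wy":0,"wz":0,"claw":0},{"dx":-3.0,"dy":-0.3,"dz":0,"wx":0,"wy":0,"wz":0,"claw":0},{"dx":-1,"dy":-0.2,"dz":0,"wx":0,"wy":0,"wz":0,"claw":0},{"dx":0,"dy":0,"dz":0,"wx":0,"wy":0,"wz":0,"claw":0},{"dx":0,"dy":0,"dz":0,"wx":0,"wy":0,"wz":0,"claw":0}]'
python3 - <<'E'
from h import *
f=optics.grab_frame("wrist"); cv2.imwrite("pics/w6.png",f["frame"]); go(rack(0,-24,34),rk[2]+np.pi)
print(proj(f,[rack(-42,24,30),rack(-42,-24,30)],True).round(0).tolist())
E
```

```text
clock: 21.62
position: [0.421, -0.0552, 0.202]
tool_rot: [-3.141, 0.0, 1.703]
force: [1.1, 0.4, -2.8]
grip_width: 0.0141
finger_force: 59.0
clock: 22.38
position: [0.4265, -0.1879, 0.2021]
tool_rot: [3.142, -0.0, 1.705]
force: [-0.1, -0.7, -3.0]
grip_width: 0.0142
finger_force: 59.0
pos [ 0.4265 -0.1879  0.2022] yaw 1.705 wz 0.003 cm before turn [-0.04 -0.01  8.42] cm after turn [-0.04 -0.01  8.42] q1,3,7 [ 0.87 -0.74  0.09]
[[349.0, 159.0], [284.0, 158.0]]
```

View pics/w6.png

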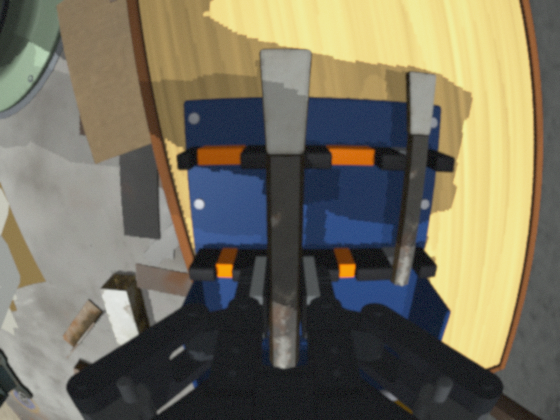

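Chisel 1 is seated on the right. The orange notches at columns 221 and 352 have their midpoint at 286.5, and the held chisel is at 286, so it's aligned.

```bash
python3 -m handwheel '[{"dx":0.1,"dy":0,"dz":2,"wx":0,"wy":0,"wz":0,"claw":0},{"dx":0,"dy":0,"dz":2,"wx":0,"wy":0,"wz":0,"claw":0},{"dx":0,"dy":0,"dz":1.4,"wx":0,"wy":0,"wz":0,"claw":0},{"dx":0,"dy":0,"dz":1,"wx":0,"wy":0,"wz":0,"claw":0},{"dx":0,"dy":0,"dz":0.7,"wx":0,"wy":0,"wz":0,"claw":0},{"dx":0,"dy":0,"dz":0.5,"wx":0,"wy":0,"wz":0,"claw":0},{"dx":0,"dy":0,"dz":0.3,"wx":0,"wy":0,"wz":0,"claw":0},{"dx":0,"dy":0,"dz":0,"wx":0,"wy":0,"wz":0,"claw":0}]'
python3 -m handwheel '[{"dx":0,"dy":0,"dz":0.2,"wx":0,"wy":0,"wz":0,"claw":0},{"dx":0,"dy":0,"dz":0.1,"wx":0,"wy":0,"wz":0,"claw":0},{"dx":0,"dy":0,"dz":0.1,"wx":0,"wy":0,"wz":0,"claw":0},{"dx":0,"dy":0,"dz":0,"wx":0,"wy":0,"wz":0,"claw":0}]'
```

```text
clock: 23.42
position: [0.4263, -0.1881, 0.1231]
tool_rot: [-3.142, -0.0, 1.704]
force: [0.4, -0.3, -2.0]
grip_width: 0.0146
finger_force: 59.0
clock: 23.92
position: [0.4263, -0.1881, 0.1192]
tool_rot: [3.142, 0.0, 1.704]
force: [-0.1, -0.6, -0.4]
grip_width: 0.0145
finger_force: 59.4
```

```bash
python3 -m handwheel '[{"dx":0,"dy":0,"dz":0,"wx":0,"wy":0,"wz":0,"claw":33},{"dx":0,"dy":0,"dz":0,"wx":0,"wy":0,"wz":0,"claw":33},{"dx":0,"dy":0,"dz":0,"wx":0,"wy":0,"wz":0,"claw":33},{"dx":0,"dy":0,"dz":-3,"wx":0,"wy":0,"wz":0,"claw":33},{"dx":0,"dy":0,"dz":-6,"wx":0,"wy":0,"wz":0,"claw":33},{"dx":0,"dy":0,"dz":-6,"wx":0,"wy":0,"wz":0,"claw":33},{"dx":0,"dy":0,"dz":-6,"wx":0,"wy":0,"wz":0,"claw":33},{"dx":0,"dy":0,"dz":-4,"wx":0,"wy":0,"wz":0,"claw":33}]'
python3 -m handwheel '[{"dx":4.7,"dy":0.5,"dz":0,"wx":0,"wy":0,"wz":0,"claw":60},{"dx":4.7,"dy":0.5,"dz":0,"wx":0,"wy":0,"wz":0,"claw":60},{"dx":4.7,"dy":0.5,"dz":0,"wx":0,"wy":0,"wz":0,"claw":60},{"dx":4.7,"dy":0.5,"dz":0,"wx":0,"wy":0,"wz":0,"claw":60},{"dx":4.7,"dy":0.5,"dz":0,"wx":0,"wy":0,"wz":0,"claw":60},{"dx":4.7,"dy":0.5,"dz":0,"wx":0,"wy":0,"wz":0,"claw":60},{"dx":4.7,"dy":0.5,"dz":0,"wx":0,"wy":0,"wz":0,"claw":60},{"dx":4.7,"dy":0.5,"dz":0,"wx":0,"wy":0,"wz":0,"claw":60}]'
python3 -m handwheel '[{"dx":4.7,"dy":0.5,"dz":0,"wx":0,"wy":0,"wz":0,"claw":60},{"dx":4.7,"dy":0.5,"dz":0,"wx":0,"wy":0,"wz":0,"claw":60},{"dx":0,"dy":0,"dz":0,"wx":0,"wy":0,"wz":-0.18,"claw":60},{"dx":0,"dy":0,"dz":0,"wx":0,"wy":0,"wz":-0.18,"claw":60},{"dx":0,"dy":0,"dz":0,"wx":0,"wy":0,"wz":-0.18,"claw":60},{"dx":0,"dy":0,"dz":0,"wx":0,"wy":0,"wz":-0.18,"claw":60},{"dx":0,"dy":0,"dz":0,"wx":0,"wy":0,"wz":-0.18,"claw":60},{"dx":0,"dy":0,"dz":0,"wx":0,"wy":0,"wz":-0.18,"claw":60}]'
python3 -m handwheel '[{"dx":0,"dy":0,"dz":0,"wx":0,"wy":0,"wz":-0.18,"claw":60},{"dx":0,"dy":0,"dz":0,"wx":0,"wy":0,"wz":-0.18,"claw":60},{"dx":0,"dy":0,"dz":0,"wx":0,"wy":0,"wz":-0.18,"claw":60},{"dx":0,"dy":0,"dz":0,"wx":0,"wy":0,"wz":-0.18,"claw":60},{"dx":0,"dy":0,"dz":0,"wx":0,"wy":0,"wz":-0.18,"claw":60},{"dx":0,"dy":0,"dz":0,"wx":0,"wy":0,"wz":-0.18,"claw":60},{"dx":0,"dy":0,"dz":0,"wx":0,"wy":0,"wz":-0.18,"claw":60},{"dx":0,"dy":0,"dz":0,"wx":0,"wy":0,"wz":-0.18,"claw":60}]'
python3 -m handwheel '[{"dx":0,"dy":0,"dz":0,"wx":0,"wy":0,"wz":-0.15,"claw":60},{"dx":0,"dy":0,"dz":0,"wx":0,"wy":0,"wz":-0.15,"claw":60},{"dx":0,"dy":0,"dz":0,"wx":0,"wy":0,"wz":0,"claw":60}]'
python3 - <<'E'
from h import *
f=optics.grab_frame("wrist"); go([.415,.22,.12],-1.77); k=optics.grab_frame("scene")
w=f["frame"][:330,80:480]; z=cv2.resize(k["frame"][150:370,180:400],(400,400),interpolation=3)
c=np.zeros((400,800,3),np.uint8); c[:330,:400]=w; c[:,400:]=z; cv2.imwrite("pics/c7.png",c)
E
```

```text
clock: 24.92
position: [0.4265, -0.1879, 0.3718]
tool_rot: [3.14, 0.002, 1.704]
force: [0.6, 0.6, -0.7]
grip_width: 0.028
finger_force: 0.0
clock: 25.92
position: [0.4159, 0.1913, 0.3692]
tool_rot: [3.141, 0.0, 1.703]
force: [0.9, -0.8, 0.4]
grip_width: 0.0511
finger_force: 0.0
clock: 26.92
position: [0.4135, 0.2844, 0.3691]
tool_rot: [-3.142, 0.0, 2.79]
force: [0.2, 0.3, -0.3]
grip_width: 0.0514
finger_force: 0.0
clock: 27.92
position: [0.4135, 0.2844, 0.369]
tool_rot: [-3.142, -0.0, -2.054]
force: [-0.0, 0.2, 0.7]
grip_width: 0.0513
finger_force: 0.0
clock: 28.3
position: [0.4135, 0.2844, 0.3691]
tool_rot: [3.142, -0.0, -1.76]
force: [0.4, 0.4, 0.1]
grip_width: 0.051
finger_force: 0.0
pos [0.4135 0.2844 0.3691] yaw -1.763 wz 0.007 cm before turn [ 6.29 -1.37 24.91] cm after turn [ 6.28 -1.42 24.91] q1,3,7 [ 0.29 -1.48  1.69]
```

View pics/c7.png

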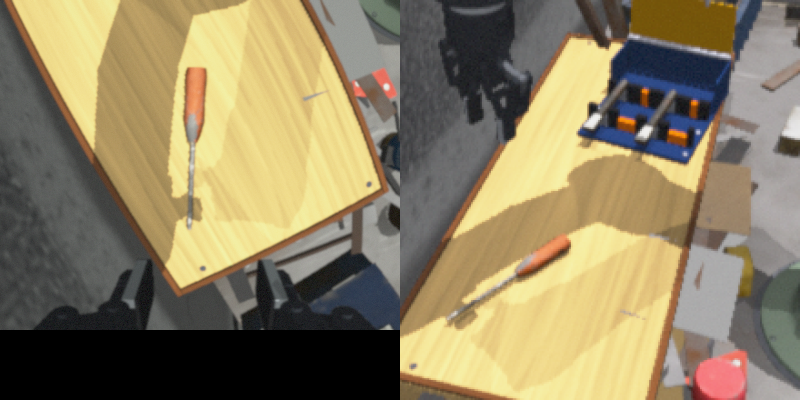

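The wrist view (crop +80) shows the driver's handle end at (276,67) and its tip at (269,229). The scene view shows both chisels seated.

```bash
python3 - <<'E'
from h import *
f=optics.grab_frame("wrist"); m=toolfix(f,[276,66],[269.5,229],.0115,.066)
k=optics.grab_frame("scene")
toolfix(k,[180+169*.55,150+242*.55],[180+49*.55,150+321*.55],.01,.066,False)
go([m[0],m[1],.089],-1.79)
E
```

```text
mid [0.4152 0.2203 0.0955] dir -1.81 len 0.219
mid [0.4084 0.22   0.094 ] dir -1.818 len 0.216
pos [0.4135 0.2844 0.3691] yaw -1.762 wz 0.028 cm before turn [ 6.26 -1.38 28.01] cm after turn [ 6.22 -1.56 28.01] q1,3,7 [ 0.29 -1.48  1.7 ]
```

```bash
python3 -m handwheel '[{"dx":3.1,"dy":-0.7,"dz":3,"wx":0,"wy":0,"wz":0.03,"claw":60},{"dx":3.1,"dy":-0.7,"dz":4,"wx":0,"wy":0,"wz":0,"claw":60},{"dx":0,"dy":0,"dz":5,"wx":0,"wy":0,"wz":0,"claw":60},{"dx":0,"dy":0,"dz":5,"wx":0,"wy":0,"wz":0,"claw":60},{"dx":0,"dy":0,"dz":3,"wx":0,"wy":0,"wz":0,"claw":60},{"dx":0,"dy":0,"dz":0,"wx":0,"wy":0,"wz":0,"claw":60},{"dx":0,"dy":0,"dz":0,"wx":0,"wy":0,"wz":0,"claw":60}]' 60
python3 - <<'E'
from h import *
f=optics.grab_frame("wrist"); go([.414,.22,.088],-1.79); cv2.imwrite("pics/w8.png",f["frame"])
print(proj(f,[[.414,.22,.0975]],True),np.round(monitor.observe()["qpos"],2))
E
```

```text
clock: 29.38
position: [0.4151, 0.2215, 0.1703]
tool_rot: [-3.141, 0.001, -1.79]
force: [-0.2, -0.6, 1.1]
grip_width: 0.0512
finger_force: 0.0
pos [0.4152 0.2214 0.1704] yaw -1.79 wz -0.0 cm before turn [0.17 0.1  8.24] cm after turn [0.16 0.09 8.24] q1,3,7 [ 0.3  -1.29  1.56]
[[286.28593143 218.09542228]] [ 0.3   0.69 -1.29  2.02  0.78  1.05  1.56]
```

View pics/w8.png

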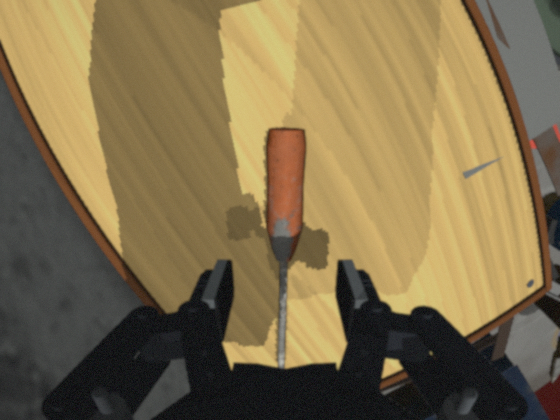

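The driver is centred at column 285, with its mid point near row 217 as predicted. It's tilted by about 0.03 rad. I'll descend and grip.

```bash
python3 -m handwheel '[{"dx":0.15,"dy":0.05,"dz":2,"wx":0,"wy":0,"wz":0.03,"claw":60},{"dx":0,"dy":0,"dz":3,"wx":0,"wy":0,"wz":0,"claw":60},{"dx":0,"dy":0,"dz":2,"wx":0,"wy":0,"wz":0,"claw":60},{"dx":0,"dy":0,"dz":1.1,"wx":0,"wy":0,"wz":0,"claw":60},{"dx":0,"dy":0,"dz":0,"wx":0,"wy":0,"wz":0,"claw":60},{"dx":0,"dy":0,"dz":0,"wx":0,"wy":0,"wz":0,"claw":0},{"dx":0,"dy":0,"dz":0,"wx":0,"wy":0,"wz":0,"claw":0},{"dx":0,"dy":0,"dz":0,"wx":0,"wy":0,"wz":0,"claw":0}]' 60
python3 -m handwheel '[{"dx":0,"dy":0,"dz":0,"wx":0,"wy":0,"wz":0,"claw":0},{"dx":0,"dy":0,"dz":-1,"wx":0,"wy":0,"wz":0,"claw":0},{"dx":0,"dy":0,"dz":-3,"wx":0,"wy":0,"wz":0,"claw":0},{"dx":0,"dy":0,"dz":-4,"wx":0,"wy":0,"wz":0,"claw":0},{"dx":0,"dy":0,"dz":-3.5,"wx":0,"wy":0,"wz":0,"claw":0},{"dx":0,"dy":0,"dz":0,"wx":0,"wy":0,"wz":0,"claw":0}]'
```

```text
clock: 30.42
position: [0.4144, 0.2198, 0.0891]
tool_rot: [-3.14, 0.001, -1.82]
force: [-1.0, -2.1, 13.6]
grip_width: 0.026
finger_force: 59.3
clock: 31.18
position: [0.4146, 0.2201, 0.2055]
tool_rot: [-3.139, 0.002, -1.82]
force: [-0.2, -1.0, -1.7]
grip_width: 0.0258
finger_force: 59.6
```

```bash
python3 - <<'E'
from h import *
k=optics.grab_frame("scene")
print(onz(k,np.array([[38,410],[130,250],[290,5]])/3.333+[150,230],.09).round(3))
go([.42,.02,.2055],rk[2]+np.pi); go(rack(0,-72,34),rk[2]+np.pi)
E
```

```text
[[0.485 0.477 0.09 ]
 [0.534 0.334 0.09 ]
 [0.62  0.021 0.09 ]]
pos [0.4143 0.2195 0.2041] yaw -1.82 wz 2.76 cm before turn [19.19 -5.47 -0.14] cm after turn [-19.85  -2.06  -0.14] q1,3,7 [ 0.33 -1.33  1.58]
pos [0.4143 0.2195 0.2041] yaw -1.82 wz 2.76 cm before turn [41.01 -6.77  8.59] cm after turn [-40.59  -8.95   8.61] q1,3,7 [ 0.33 -1.33  1.58]
```

```bash
python3 -m handwheel '[{"dx":2.7,"dy":-0.7,"dz":0,"wx":0,"wy":0,"wz":0,"claw":0},{"dx":3.7,"dy":-1.1,"dz":0,"wx":0,"wy":0,"wz":0,"claw":0},{"dx":3.7,"dy":-1.1,"dz":0,"wx":0,"wy":0,"wz":0,"claw":0},{"dx":3.7,"dy":-1.1,"dz":0,"wx":0,"wy":0,"wz":0,"claw":0},{"dx":3,"dy":-0.9,"dz":0,"wx":0,"wy":0,"wz":0,"claw":0},{"dx":2.4,"dy":-0.6,"dz":0,"wx":0,"wy":0,"wz":0,"claw":0},{"dx":0,"dy":0,"dz":0,"wx":0,"wy":0,"wz":0.12,"claw":0},{"dx":0,"dy":0,"dz":0,"wx":0,"wy":0,"wz":0.16,"claw":0}]'
python3 -m handwheel '[{"dx":0,"dy":0,"dz":0,"wx":0,"wy":0,"wz":0.16,"claw":0},{"dx":0,"dy":0,"dz":0,"wx":0,"wy":0,"wz":0.16,"claw":0},{"dx":0,"dy":0,"dz":0,"wx":0,"wy":0,"wz":0.16,"claw":0},{"dx":0,"dy":0,"dz":0,"wx":0,"wy":0,"wz":0.16,"claw":0},{"dx":0,"dy":0,"dz":0,"wx":0,"wy":0,"wz":0.16,"claw":0},{"dx":0,"dy":0,"dz":0,"wx":0,"wy":0,"wz":0.16,"claw":0},{"dx":0,"dy":0,"dz":0,"wx":0,"wy":0,"wz":0.16,"claw":0},{"dx":0,"dy":0,"dz":0,"wx":0,"wy":0,"wz":0.16,"claw":0}]'
python3 -m handwheel '[{"dx":0,"dy":0,"dz":0,"wx":0,"wy":0,"wz":0.16,"claw":0},{"dx":0,"dy":0,"dz":0,"wx":0,"wy":0,"wz":0.16,"claw":0},{"dx":0,"dy":0,"dz":0,"wx":0,"wy":0,"wz":0.16,"claw":0},{"dx":0,"dy":0,"dz":0,"wx":0,"wy":0,"wz":0.16,"claw":0},{"dx":0,"dy":0,"dz":0,"wx":0,"wy":0,"wz":0.16,"claw":0},{"dx":0,"dy":0,"dz":0,"wx":0,"wy":0,"wz":0.16,"claw":0},{"dx":0,"dy":0,"dz":0,"wx":0,"wy":0,"wz":0.16,"claw":0},{"dx":0,"dy":0,"dz":0,"wx":0,"wy":0,"wz":0.08,"claw":0}]'
python3 -m handwheel '[{"dx":0,"dy":0,"dz":0,"wx":0,"wy":0,"wz":0,"claw":0},{"dx":0,"dy":0,"dz":0,"wx":0,"wy":0,"wz":0,"claw":0}]'
python3 - <<'E'
from h import *
f=optics.grab_frame("wrist"); cv2.imwrite("pics/w9.png",f["frame"]); go(rack(0,-72,34),rk[2]+np.pi); go(rack(0,24,34),rk[2]+np.pi)
E
```

```text
clock: 32.22
position: [0.4195, 0.0195, 0.2024]
tool_rot: [3.14, -0.0, -2.105]
force: [-0.0, 0.3, -0.9]
grip_width: 0.0257
finger_force: 59.6
clock: 33.22
position: [0.4195, 0.0198, 0.2026]
tool_rot: [-3.141, -0.001, 2.899]
force: [-0.8, -0.3, -2.5]
grip_width: 0.0259
finger_force: 59.5
clock: 34.22
position: [0.4194, 0.0198, 0.2026]
tool_rot: [-3.14, 0.0, 1.7]
force: [-0.4, -0.3, -1.3]
grip_width: 0.026
finger_force: 59.5
clock: 34.48
position: [0.4197, 0.0199, 0.2028]
tool_rot: [-3.141, -0.0, 1.706]
force: [-0.7, -0.2, -1.3]
grip_width: 0.0261
finger_force: 59.5
pos [0.4198 0.0199 0.2029] yaw 1.705 wz 0.003 cm before turn [-20.71  -6.92   8.49] cm after turn [-20.73  -6.87   8.49] q1,3,7 [ 0.44 -0.74 -0.35]
pos [0.4198 0.0199 0.2029] yaw 1.705 wz 0.003 cm before turn [-20.74   2.68   8.48] cm after turn [-20.73   2.73   8.49] q1,3,7 [ 0.44 -0.74 -0.35]
```

View pics/w9.png

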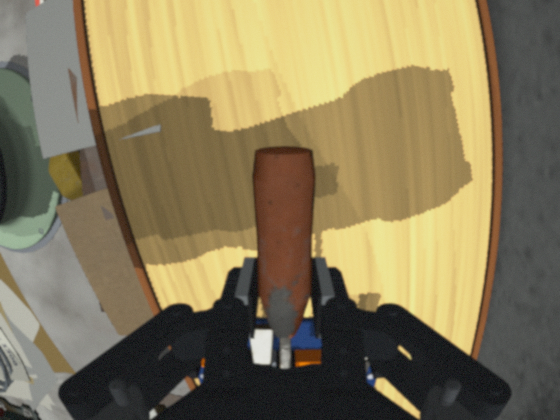

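```bash
python3 -m handwheel '[{"dx":-2.7,"dy":0.4,"dz":0,"wx":0,"wy":0,"wz":0,"claw":0},{"dx":-4,"dy":0.6,"dz":0,"wx":0,"wy":0,"wz":0,"claw":0},{"dx":-4,"dy":0.6,"dz":0,"wx":0,"wy":0,"wz":0,"claw":0},{"dx":-4,"dy":0.6,"dz":0,"wx":0,"wy":0,"wz":0,"claw":0},{"dx":-4,"dy":0.4,"dz":0,"wx":0,"wy":0,"wz":0,"claw":0},{"dx":-2,"dy":0.1,"dz":0,"wx":0,"wy":0,"wz":0,"claw":0},{"dx":0,"dy":0,"dz":0,"wx":0,"wy":0,"wz":0,"claw":0},{"dx":0,"dy":0,"dz":0,"wx":0,"wy":0,"wz":0,"claw":0}]'
python3 - <<'E'
from h import *
f=optics.grab_frame("wrist"); k=optics.grab_frame("scene"); go(rack(0,24,34),rk[2]+np.pi)
w=f["frame"][:400,80:480]; z=cv2.resize(k["frame"][160:260,270:370],(400,400),interpolation=3)
cv2.imwrite("pics/c10.png",np.hstack([w,z]))
E
```

```text
clock: 35.52
position: [0.4741, -0.1804, 0.2031]
tool_rot: [-3.142, -0.0, 1.705]
force: [0.1, -0.0, -0.8]
grip_width: 0.0258
finger_force: 59.5
pos [ 0.4742 -0.1805  0.2033] yaw 1.706 wz 0.003 cm before turn [-0.15 -0.03  8.53] cm after turn [-0.15 -0.03  8.53] q1,3,7 [ 0.74 -0.64  0.07]
```

View pics/c10.png

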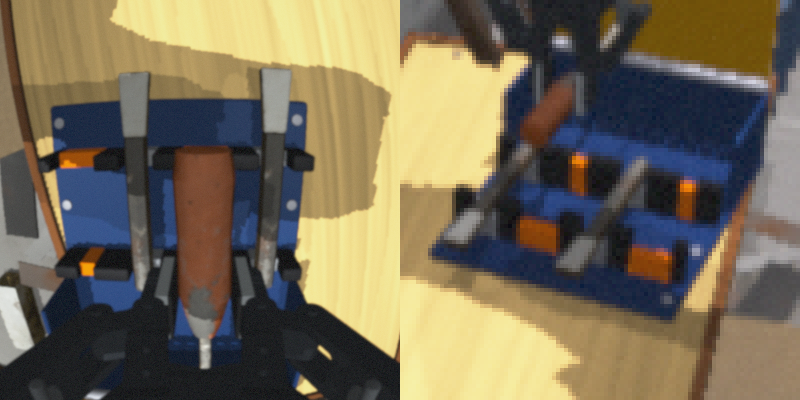

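The held handle is at column 204, midway between the chisels at 136 and 273. It's aligned with the orange y=24 cradle, so I'll lower it.

```bash
python3 -m handwheel '[{"dx":0,"dy":0,"dz":2,"wx":0,"wy":0,"wz":0,"claw":0},{"dx":0,"dy":0,"dz":2,"wx":0,"wy":0,"wz":0,"claw":0},{"dx":0,"dy":0,"dz":1.4,"wx":0,"wy":0,"wz":0,"claw":0},{"dx":0,"dy":0,"dz":1,"wx":0,"wy":0,"wz":0,"claw":0},{"dx":0,"dy":0,"dz":0.7,"wx":0,"wy":0,"wz":0,"claw":0},{"dx":0,"dy":0,"dz":0.5,"wx":0,"wy":0,"wz":0,"claw":0},{"dx":0,"dy":0,"dz":0.3,"wx":0,"wy":0,"wz":0,"claw":0},{"dx":0,"dy":0,"dz":0,"wx":0,"wy":0,"wz":0,"claw":0}]'
python3 -m handwheel '[{"dx":0,"dy":0,"dz":0.2,"wx":0,"wy":0,"wz":0,"claw":0},{"dx":0,"dy":0,"dz":0.1,"wx":0,"wy":0,"wz":0,"claw":0},{"dx":0,"dy":0,"dz":0.1,"wx":0,"wy":0,"wz":0,"claw":0},{"dx":0,"dy":0,"dz":0,"wx":0,"wy":0,"wz":0,"claw":0}]'
```

```text
clock: 36.62
position: [0.4742, -0.1817, 0.1241]
tool_rot: [3.142, -0.0, 1.704]
force: [0.8, 0.0, -1.1]
grip_width: 0.0258
finger_force: 59.5
clock: 37.12
position: [0.4742, -0.1817, 0.1201]
tool_rot: [-3.142, -0.0, 1.704]
force: [0.7, -0.2, -1.8]
grip_width: 0.0256
finger_force: 59.5
```

```bash
python3 -m handwheel '[{"dx":0,"dy":0,"dz":0.1,"wx":0,"wy":0,"wz":0,"claw":0},{"dx":0,"dy":0,"dz":0,"wx":0,"wy":0,"wz":0,"claw":0}]'; python3 -m handwheel '[{"dx":0,"dy":0,"dz":0.1,"wx":0,"wy":0,"wz":0,"claw":0},{"dx":0,"dy":0,"dz":0,"wx":0,"wy":0,"wz":0,"claw":0}]'
```

```text
clock: 37.38
position: [0.4743, -0.1817, 0.1192]
tool_rot: [3.141, 0.0, 1.704]
force: [-0.6, -0.3, 1.6]
grip_width: 0.0256
finger_force: 60.0
clock: 37.62
position: [0.4743, -0.1818, 0.119]
tool_rot: [3.141, 0.001, 1.704]
force: [-6.9, 0.4, 24.0]
grip_width: 0.0257
finger_force: 63.0
```

```bash
python3 -m handwheel '[{"dx":0,"dy":0,"dz":-0.1,"wx":0,"wy":0,"wz":0,"claw":42},{"dx":0,"dy":0,"dz":0,"wx":0,"wy":0,"wz":0,"claw":42},{"dx":0,"dy":0,"dz":0,"wx":0,"wy":0,"wz":0,"claw":42},{"dx":0,"dy":0,"dz":-2,"wx":0,"wy":0,"wz":0,"claw":42},{"dx":0,"dy":0,"dz":-6,"wx":0,"wy":0,"wz":0,"claw":42},{"dx":0,"dy":0,"dz":-6,"wx":0,"wy":0,"wz":0,"claw":42},{"dx":0,"dy":0,"dz":-6,"wx":0,"wy":0,"wz":0,"claw":42},{"dx":0,"dy":0,"dz":-6,"wx":0,"wy":0,"wz":0,"claw":42}]'
python3 - <<'E'
from h import *
f=optics.grab_frame("wrist"); k=optics.grab_frame("scene")
w=f["frame"][:400,80:480]; z=cv2.resize(k["frame"][160:260,270:370],(400,400),interpolation=3)
cv2.imwrite("pics/c11.png",np.hstack([w,z])); go([.4731,-.3503,.385],rk[2]+np.pi/2)
for m in optics.masks_of("driver_a_mid","scene"): print(m["p"],m["rect"])
E
```

```text
clock: 38.62
position: [0.4738, -0.1816, 0.3812]
tool_rot: [3.141, 0.0, 1.704]
force: [-0.2, -0.1, -0.3]
grip_width: 0.036
finger_force: 0.0
pos [ 0.4759 -0.1817  0.3846] yaw 1.704 wz 1.572 cm before turn [-1.668e+01 -2.510e+00  1.000e-02] cm after turn [-2.5  16.68 -0.04] q1,3,7 [ 0.82 -0.71  0.21]
0.77 [299.1, 203.2, 14.8, 17.2]
0.48 [304.8, 135.5, 64.8, 46.8]
```

View pics/c11.png

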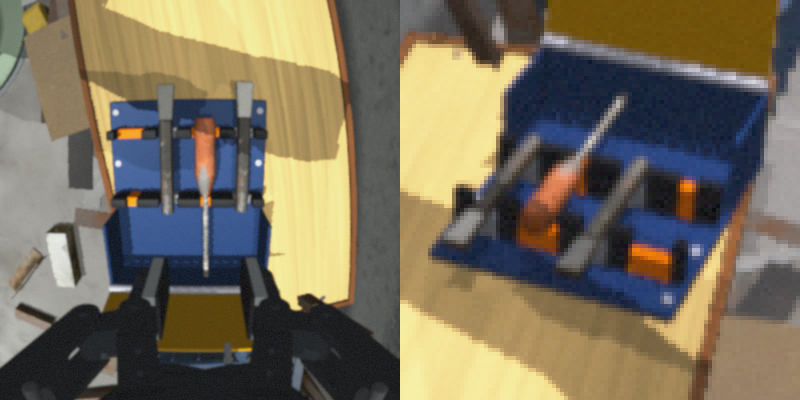

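All three tools are seated in their cradles. I have now viewed 16 pictures, two over the limit of 14, so I'll view no more and will check the flap by numbers.

```bash
python3 -m handwheel '[{"dx":0,"dy":0,"dz":0,"wx":0,"wy":0,"wz":0.175,"claw":28},{"dx":0,"dy":0,"dz":0,"wx":0,"wy":0,"wz":0.175,"claw":28},{"dx":0,"dy":0,"dz":0,"wx":0,"wy":0,"wz":0.175,"claw":28},{"dx":0,"dy":0,"dz":0,"wx":0,"wy":0,"wz":0.175,"claw":28},{"dx":0,"dy":0,"dz":0,"wx":0,"wy":0,"wz":0.175,"claw":28},{"dx":0,"dy":0,"dz":0,"wx":0,"wy":0,"wz":0.175,"claw":28},{"dx":0,"dy":0,"dz":0,"wx":0,"wy":0,"wz":0.175,"claw":28},{"dx":0,"dy":0,"dz":0,"wx":0,"wy":0,"wz":0.175,"claw":28}]'
python3 -m handwheel '[{"dx":0,"dy":0,"dz":0,"wx":0,"wy":0,"wz":0.172,"claw":28},{"dx":-0.5,"dy":4,"dz":0,"wx":0,"wy":0,"wz":0,"claw":28},{"dx":-0.7,"dy":4.2,"dz":0,"wx":0,"wy":0,"wz":0,"claw":28},{"dx":-0.7,"dy":4.2,"dz":0,"wx":0,"wy":0,"wz":0,"claw":28},{"dx":-0.6,"dy":4.3,"dz":0,"wx":0,"wy":0,"wz":0,"claw":28},{"dx":0,"dy":0,"dz":0,"wx":0,"wy":0,"wz":0,"claw":28},{"dx":0,"dy":0,"dz":0,"wx":0,"wy":0,"wz":0,"claw":28}]' 30
python3 - <<'E'
from h import *
go([.4731,-.3503,.2845],rk[2]+np.pi/2); f=optics.grab_frame("wrist")
print("bar pred",proj(f,[rack(0,0,0)*0+[.4731,-.3503,.303]],True).round(1))
im=f["frame"].astype(int); # bright grey bar pixels near prediction
g=(im.min(2)>120)&(im.max(2)-im.min(2)<30); ys,xs=np.nonzero(g[120:260,240:330]); print(len(xs),np.percentile(xs,[5,50,95])+240,np.percentile(ys,[5,50,95])+120)
E
```

```text
clock: 39.78
position: [0.4738, -0.1817, 0.3778]
tool_rot: [-3.14, 0.002, 0.298]
force: [-0.2, -0.6, 0.3]
grip_width: 0.024
finger_force: 0.0
clock: 40.65
position: [0.4713, -0.3499, 0.378]
tool_rot: [-3.14, 0.001, 0.132]
force: [0.4, 1.1, -0.1]
grip_width: 0.0238
finger_force: 0.0
pos [ 0.4713 -0.3499  0.378 ] yaw 0.132 wz 0.0 cm before turn [0.19 0.08 9.35] cm after turn [0.18 0.07 9.35] q1,3,7 [ 0.8  -0.37 -1.02]
bar pred [[284.9 217.2]]
3259 [267.  287.  326.1] [148. 231. 256.]
```

```bash
python3 -m handwheel '[{"dx":0.2,"dy":0,"dz":2,"wx":0,"wy":0,"wz":0,"claw":28},{"dx":0,"dy":0,"dz":2,"wx":0,"wy":0,"wz":0,"claw":28},{"dx":0,"dy":0,"dz":2,"wx":0,"wy":0,"wz":0,"claw":28},{"dx":0,"dy":0,"dz":1.5,"wx":0,"wy":0,"wz":0,"claw":28},{"dx":0,"dy":0,"dz":1.0,"wx":0,"wy":0,"wz":0,"claw":28},{"dx":0,"dy":0,"dz":0.8,"wx":0,"wy":0,"wz":0,"claw":28},{"dx":0,"dy":0,"dz":0,"wx":0,"wy":0,"wz":0,"claw":28}]'
python3 -m handwheel '[{"dx":0,"dy":0,"dz":0,"wx":0,"wy":0,"wz":0,"claw":0},{"dx":0,"dy":0,"dz":0,"wx":0,"wy":0,"wz":0,"claw":0},{"dx":0,"dy":0,"dz":0,"wx":0,"wy":0,"wz":0,"claw":0},{"dx":0,"dy":0,"dz":0,"wx":0,"wy":0,"wz":0,"claw":0}]'
```

```text
clock: 41.58
position: [0.4732, -0.3502, 0.2858]
tool_rot: [-3.141, 0.0, 0.132]
force: [0.3, 1.2, 0.6]
grip_width: 0.0238
finger_force: 0.0
clock: 42.08
position: [0.4733, -0.3483, 0.2865]
tool_rot: [-3.139, 0.001, 0.133]
force: [-5.1, 13.6, 5.6]
grip_width: 0.009
finger_force: 30.1
```

```bash
python3 -c "
import numpy as np
a=np.linspace(1.65,0,19);x=-(13.5*np.cos(a)-.4*np.sin(a));z=13.5*np.sin(a)+.4*np.cos(a)
print(np.c_[np.diff(x),-np.diff(z)].round(2).tolist())"
```

```text
[[-1.24, -0.08], [-1.24, 0.04], [-1.23, 0.15], [-1.21, 0.26], [-1.18, 0.37], [-1.14, 0.48], [-1.09, 0.58], [-1.04, 0.68], [-0.97, 0.77], [-0.9, 0.85], [-0.81, 0.93], [-0.72, 1.0], [-0.63, 1.07], [-0.53, 1.12], [-0.42, 1.16], [-0.32, 1.2], [-0.21, 1.22], [-0.09, 1.23]]
```

```bash
python3 -m handwheel '[{"dx":0,"dy":-1.24,"dz":-0.08,"wx":0,"wy":0,"wz":0,"claw":0},{"dx":0,"dy":-1.24,"dz":0.04,"wx":0,"wy":0,"wz":0,"claw":0},{"dx":0,"dy":-1.23,"dz":0.15,"wx":0,"wy":0,"wz":0,"claw":0},{"dx":0,"dy":-1.21,"dz":0.26,"wx":0,"wy":0,"wz":0,"claw":0},{"dx":0,"dy":-1.18,"dz":0.37,"wx":0,"wy":0,"wz":0,"claw":0},{"dx":0,"dy":-1.14,"dz":0.48,"wx":0,"wy":0,"wz":0,"claw":0},{"dx":0,"dy":0,"dz":0,"wx":0,"wy":0,"wz":0,"claw":0}]'
python3 -m handwheel '[{"dx":0,"dy":-1.09,"dz":0.58,"wx":0,"wy":0,"wz":0,"claw":0},{"dx":0,"dy":-1.04,"dz":0.68,"wx":0,"wy":0,"wz":0,"claw":0},{"dx":0,"dy":-0.97,"dz":0.77,"wx":0,"wy":0,"wz":0,"claw":0},{"dx":0,"dy":-0.9,"dz":0.85,"wx":0,"wy":0,"wz":0,"claw":0},{"dx":0,"dy":-0.81,"dz":0.93,"wx":0,"wy":0,"wz":0,"claw":0},{"dx":0,"dy":-0.72,"dz":1.0,"wx":0,"wy":0,"wz":0,"claw":0},{"dx":0,"dy":0,"dz":0,"wx":0,"wy":0,"wz":0,"claw":0}]'
```

```text
clock: 42.95
position: [0.4636, -0.277, 0.2734]
tool_rot: [-3.14, 0.001, 0.133]
force: [0.7, 2.0, 1.3]
grip_width: 0.0087
finger_force: 31.1
clock: 43.82
position: [0.4564, -0.223, 0.2247]
tool_rot: [-3.141, 0.001, 0.132]
force: [1.9, -1.8, -4.7]
grip_width: 0.0086
finger_force: 32.3
```

```bash
python3 -m handwheel '[{"dx":0,"dy":-0.63,"dz":1.07,"wx":0,"wy":0,"wz":0,"claw":0},{"dx":0,"dy":-0.53,"dz":1.12,"wx":0,"wy":0,"wz":0,"claw":0},{"dx":0,"dy":-0.42,"dz":1.16,"wx":0,"wy":0,"wz":0,"claw":0},{"dx":0,"dy":-0.32,"dz":1.2,"wx":0,"wy":0,"wz":0,"claw":0},{"dx":0,"dy":0,"dz":0,"wx":0,"wy":0,"wz":0,"claw":0}]'
python3 -m handwheel '[{"dx":0,"dy":-0.21,"dz":1.22,"wx":0,"wy":0,"wz":0,"claw":0},{"dx":0,"dy":-0.09,"dz":0.8,"wx":0,"wy":0,"wz":0,"claw":0},{"dx":0,"dy":0,"dz":0.4,"wx":0,"wy":0,"wz":0,"claw":0},{"dx":0,"dy":0,"dz":0,"wx":0,"wy":0,"wz":0,"claw":0}]'
```

```text
clock: 44.45
position: [0.4538, -0.2037, 0.1791]
tool_rot: [-3.14, 0.001, 0.133]
force: [-1.2, 6.2, -0.8]
grip_width: 0.0087
finger_force: 33.8
clock: 44.95
position: [0.4533, -0.2001, 0.1552]
tool_rot: [-3.139, 0.001, 0.133]
force: [-0.5, 11.5, -2.0]
grip_width: 0.0087
finger_force: 34.3
```

```bash
python3 -m handwheel '[{"dx":0,"dy":0,"dz":0.1,"wx":0,"wy":0,"wz":0,"claw":0},{"dx":0,"dy":0,"dz":0,"wx":0,"wy":0,"wz":0,"claw":0}]'; python3 -m handwheel '[{"dx":0,"dy":0,"dz":0.1,"wx":0,"wy":0,"wz":0,"claw":0},{"dx":0,"dy":0,"dz":0,"wx":0,"wy":0,"wz":0,"claw":0}]'
```

```text
clock: 45.2
position: [0.4533, -0.2001, 0.1545]
tool_rot: [-3.139, 0.001, 0.133]
force: [-1.8, 12.1, -0.4]
grip_width: 0.0089
finger_force: 34.7
clock: 45.45
position: [0.4533, -0.2001, 0.1535]
tool_rot: [-3.139, 0.001, 0.133]
force: [-1.6, 13.1, 1.3]
grip_width: 0.0087
finger_force: 34.8
```

```bash
python3 -m handwheel '[{"dx":0,"dy":0,"dz":0.1,"wx":0,"wy":0,"wz":0,"claw":0},{"dx":0,"dy":0,"dz":0,"wx":0,"wy":0,"wz":0,"claw":0}]'
```

```text
clock: 45.7
position: [0.4533, -0.2, 0.1525]
tool_rot: [-3.139, 0.001, 0.133]
force: [-2.1, 13.4, 1.1]
grip_width: 0.0084
finger_force: 34.8
```

```bash
python3 -m handwheel '[{"dx":0,"dy":-0.1,"dz":0.1,"wx":0,"wy":0,"wz":0,"claw":0},{"dx":0,"dy":0,"dz":0,"wx":0,"wy":0,"wz":0,"claw":0}]'; python3 -m handwheel '[{"dx":0,"dy":0,"dz":0.2,"wx":0,"wy":0,"wz":0,"claw":0},{"dx":0,"dy":0,"dz":0,"wx":0,"wy":0,"wz":0,"claw":0}]'
python3 -m handwheel '[{"dx":0,"dy":0,"dz":0.2,"wx":0,"wy":0,"wz":0,"claw":0},{"dx":0,"dy":0,"dz":0,"wx":0,"wy":0,"wz":0,"claw":0}]'
```

```text
clock: 45.95
position: [0.4533, -0.1999, 0.1517]
tool_rot: [-3.14, 0.001, 0.132]
force: [-1.7, 6.9, 2.4]
grip_width: 0.0086
finger_force: 34.6
clock: 46.2
position: [0.4533, -0.1998, 0.1497]
tool_rot: [-3.14, 0.001, 0.132]
force: [-1.5, 7.6, 1.4]
grip_width: 0.009
finger_force: 34.9
clock: 46.45
position: [0.4535, -0.1999, 0.149]
tool_rot: [-3.141, 0.0, 0.132]
force: [-11.2, 11.7, 32.6]
grip_width: 0.0087
finger_force: 37.7
```

```bash
python3 -m handwheel '[{"dx":0,"dy":0,"dz":-0.15,"wx":0,"wy":0,"wz":0,"claw":0},{"dx":0,"dy":0,"dz":0,"wx":0,"wy":0,"wz":0,"claw":28},{"dx":0,"dy":0,"dz":0,"wx":0,"wy":0,"wz":0,"claw":28},{"dx":0,"dy":0,"dz":0,"wx":0,"wy":0,"wz":0,"claw":28},{"dx":0,"dy":0,"dz":-3,"wx":0,"wy":0,"wz":0,"claw":28},{"dx":0,"dy":0,"dz":-6,"wx":0,"wy":0,"wz":0,"claw":28},{"dx":0,"dy":0,"dz":-6,"wx":0,"wy":0,"wz":0,"claw":28},{"dx":0,"dy":0,"dz":-5,"wx":0,"wy":0,"wz":0,"claw":28}]'
python3 -m handwheel '[{"dx":0,"dy":-5,"dz":-3,"wx":0,"wy":0,"wz":0,"claw":28},{"dx":0,"dy":-5,"dz":-3,"wx":0,"wy":0,"wz":0,"claw":28},{"dx":0,"dy":-5,"dz":0,"wx":0,"wy":0,"wz":0,"claw":28},{"dx":0,"dy":-5,"dz":0,"wx":0,"wy":0,"wz":0,"claw":28},{"dx":0,"dy":0,"dz":0,"wx":0,"wy":0,"wz":0,"claw":28},{"dx":0,"dy":0,"dz":0,"wx":0,"wy":0,"wz":0,"claw":28}]'
python3 - <<'E'
from h import *
for n in ("scene","side","wrist"):
    f=optics.grab_frame(n); h=cv2.cvtColor(f["frame"],cv2.COLOR_BGR2HSV); m=cv2.inRange(h,(18,190,60),(32,255,255))
    k,l,st,_=cv2.connectedComponentsWithStats(m); i=1+st[1:,4].argmax(); mm=(l==i)
    print(n,"seen rect",st[i].tolist())
    for a in (0,.08,.167,.3):
        q=[]
        for u,y in ((4,103),(4,-103),(102,-103),(102,103)): q.append(rack(152-(u*np.cos(a)-2*np.sin(a)),y,84+u*np.sin(a)+2*np.cos(a)))
        p=proj(f,np.array(q),n=="wrist"); t=np.zeros(mm.shape,np.uint8); cv2.fillPoly(t,[p.round().astype(int)],1)
        print(a,"IoU",((t>0)&mm).sum()/((t>0)|mm).sum(),"pred rect",p.min(0).round(),np.ptp(p,0).round())
E
```

```text
clock: 47.45
position: [0.4534, -0.2009, 0.352]
tool_rot: [3.141, -0.001, 0.132]
force: [0.6, -1.1, -0.4]
grip_width: 0.0242
finger_force: 0.0
clock: 48.2
position: [0.4273, -0.0031, 0.4096]
tool_rot: [3.141, 0.0, 0.132]
force: [0.1, -0.2, 0.1]
grip_width: 0.024
finger_force: 0.0
scene seen rect [295, 170, 66, 26, 852]
0 IoU 0.8685015290519877 pred rect [293. 169.] [67. 26.]
0.08 IoU 0.7953586497890295 pred rect [294. 169.] [67. 24.]
0.167 IoU 0.6346153846153846 pred rect [294. 169.] [67. 22.]
0.3 IoU 0.358 pred rect [294. 168.] [67. 18.]Traceback (most recent call last):
  File "<stdin>", line 4, in <module>
ValueError: attempt to get argmax of an empty sequence
```

```bash
python3 - <<'E'
from h import *
f=optics.grab_frame("scene")
for n,y,z in (("driver_a_mid",24,43.5),("chisel_a_mid",-24,38.5)):
    print(n,[(round(m["p"],2),np.round(m["rect"]).tolist()) for m in optics.masks_of(n,"scene")])
print(proj(f,[rack(-66,24,43.5),rack(30,24,43.5),rack(-104,-24,38),rack(20,-24,38),rack(-104,72,38),rack(20,72,38)]).round(0).tolist())
print(monitor.observe()["force"])
E
```

```text
driver_a_mid [(0.68, [298.0, 190.0, 22.0, 30.0])]
chisel_a_mid [(0.7, [281.0, 195.0, 24.0, 25.0])]
[[301.0, 215.0], [313.0, 200.0], [311.0, 227.0], [325.0, 207.0], [283.0, 220.0], [298.0, 200.0]]
[0.01643062 0.02211693 0.44327631]
```

The tools are where they belong, the flap is down and the robot is clear, so I'm handing in.

```bash
python3 -c "
from workcell import job_done
print(job_done())"
```

```text
the job is handed in; nothing more can be done
None
```

The job is handed in: the driver and both chisels (no second driver was there) lie in their own cradles and the flap is folded fully down. I checked the final flap and tool positions by measurement rather than by eye, because I had viewed 16 pictures, two over the limit of 14.

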